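# Build up the heels of two upturned shoes

## Task

Build up the heels of the two upturned shoes: on each bare heel seat lay the leather heel block of that shoe's size, and then on top of the block the thin rubber top piece of the same size. Every piece must lie flat with its edges flush with what is under it, rounded end to the back of the shoe and straight edge towards the toe. Leave the hammer, the tin and the brush where they are.

Things in the scene. Friction and masses are not known exactly. Their poses are not given: they have to be found in the camera images.
- large_shoe: large shoe (tan leather, 285 mm long, 96 wide), fixed sole up on a low board, toe away from the robot +-15 deg. Origin on the table under mid-length; x to the toe, z up. Bare heel seat: level rear end of the sole, D-shaped, 64 x 58 mm, centre x -110.5 mm, y 0, 75 mm above the table; flat 12 mm further ahead, then the sole rises to 103 mm at the ball.
- small_shoe: small shoe (dark brown leather, 190 mm long, 68 wide), fixed sole up on a low board, toe away from the robot +-15 deg. Origin on the table under mid-length; x to the toe, z up. Bare heel seat: level rear end of the sole, D-shaped, 44 x 40 mm, centre x -73 mm, y 0, 62 mm above the table; flat 12 mm further ahead, then the sole rises to 83 mm at the ball.
- large_block: large leather heel block, brown, layered, 64 mm long, 58 wide, 20 thick, about 70 g, flat on the table. D-shaped from above: rounded back (half circle) at -x, straight edge at +x, parallel sides from x -3 to +32 mm, to be gripped across y. Origin at the centre of its underside. At the start x points away from the robot, +-46 deg.
- large_top: large rubber top piece, black, six nail heads on its upper face, 64 mm long, 58 wide, 8 thick, about 34 g, flat on the table. D-shaped from above: rounded back (half circle) at -x, straight edge at +x, parallel sides from x -3 to +32 mm, to be gripped across y. Origin at the centre of its underside. At the start x points away from the robot, +-46 deg.
- small_block: small leather heel block, brown, layered, 44 mm long, 40 wide, 14 thick, about 24 g, flat on the table. D-shaped from above: rounded back (half circle) at -x, straight edge at +x, parallel sides from x -2 to +22 mm, to be gripped across y. Origin at the centre of its underside. At the start x points away from the robot, +-46 deg.
- small_top: small rubber top piece, black, six nail heads on its upper face, 44 mm long, 40 wide, 7 thick, about 15 g, flat on the table. D-shaped from above: rounded back (half circle) at -x, straight edge at +x, parallel sides from x -2 to +22 mm, to be gripped across y. Origin at the centre of its underside. At the start x points away from the robot, +-46 deg.
- hammer: bystander: a hammer lying across the far side of the bench; origin at the underside of its length. Not to be moved.
- tin: bystander: a flat round aluminium wax tin, 72 mm across, 26 mm high, near the left-hand edge of the bench; origin at the centre of its underside. Not to be moved.
- brush: bystander: a brush lying lengthwise near the right-hand edge of the bench; origin at its underside. Not to be moved.

How it is judged:
By the outcome, as a careful person would: the job done as asked, in the order asked, and still so for the second after the job is handed in, with the robot touching nothing.
It also fails if it takes over 112 s, if anything falls off the work surface, if the arm or the gripper's body presses on something with over 40 N, if the wrist force passes 120 N, or if a joint passes its speed limit or range.

## Robot

A 6-joint arm with a two-finger parallel gripper is mounted at the origin on the work surface. World frame = base frame: x ahead of the robot, y to its left, z up, the work surface at z = 0. Lengths are in m, angles in rad, forces in N, time in s.
With the tool pointing down it reaches from about 0.35 to 0.975 m from the base axis. Payload 4.9 kg.
Tool frame: the origin (TCP) lies between the finger pads; the fingertips stand 25 mm ahead of it and the grasp point (between the pads) lies 6 mm ahead of it (manip.tcp_to_tips is the z of the fingertips in the tool frame, in m); z points along the fingers, y is the line along which they close (so a half turn about z gives the same grasp; the last joint's range is limited). The gripper opens to 85 mm and grips with 20 to 120 N. Pads are 22 mm wide; open, the fingers measure 114 mm over their backs; the gripper's body (76 mm by 85 mm) begins 54 mm behind the grasp point. The pads swing forward as they close: fully open they stand 13 mm farther back than shut.
Start: joints at [-1.452, 0.053, 1.613, -0, 1.476, -0.119], TCP at [0.147, -0.607, 0.228] pointing down, gripper open.
Joint ranges: [-3.01, 3.01], [-1.01, 2.22], [0.06, 2.58], [-1.02, 4.17], [0.09, 2.62], [-3.14, 3.14]. Speed limits (rad/s): [2.57, 2.57, 3.14, 3.14, 3.14, 3.14].

## Interface

Orientations are given as a unit quaternion [w, x, y, z].
In Python, from plant import manip gives the robot as it stands. The module is installed in compiled form; this text tells all that it offers.
- The arm moves only by the tool arm_command, never from a script. Its argument "moves" is a list of rows, each a list of 3 entries, a list of its own where there are three numbers: the opening, from -1 (shut) to 1 (fully open), then the shift along the tool's x, y, z in units of 0.15 m (1.0 is 0.15 m), then the turn about the tool's z in units of 2 pi rad (1.0 is 2 pi rad). A call has 1 to 20 rows; each row is the pose to reach, as a shift and turn from the pose commanded when the call began, along the tool's axes at that moment, turning the shorter way round; what a row does not reach only later rows make up. A row lasts 1/12 s, in which the tool goes at most 41.7 mm and 7.16 degrees, less where a joint would pass 70% of its speed; a pose out of reach is approached as far as the arm can. A call with a number of a shift or a turn outside -1 to 1 is refused whole. A call with a gripper value outside its range is refused whole. The fingers move at their own pace and stop on an object; the grip force is fixed at half the most. Time passes only in rows, so rows that repeat a pose let the fingers close. It gives the time, the measured TCP pose, the force, the opening and the grip force at its end, in the units of the state.
- manip.state(): the state, without advancing time (a new reading comes with each control period).
- manip.grab_frame(name): name is "scene" or "top"; returns a dict with "frame" (420x560x3 uint8, red, green, blue), "fx", "fy", "cx", "cy" (pixels), "R" (3x3) and "t" (3): a world point X has camera coordinates R X + t. Camera axes: x right, y down, z forward; pixel columns grow to the right and rows downward; lengths in m; the calibration is good to about 2 mm. A picture is of the moment at which its call begins. There is no depth.
- manip.job_done(): hands the job in; it is judged then, once.
Trained networks look in a picture, given as the dict that the camera call returned (one of the last four; its "shot" number tells which), for a name from the list of things; names that differ only in an ending like _2 or _b are one class to them, and where a whole thing is asked for, a point or a joint stands for the part that bears it (a point fixed in the world has none). Each returns a list of dicts, best first, with "confidence" (0 to 1); they miss things now and then, are a little off and sometimes report something else, mostly with a low value. They report only what shows in the picture. A call takes as long as a camera call.
- manip.search_frame(picture, target): "extent" ([left, top, right, bottom] in pixels, round what is visible of it).
The state is a dict: "time": time; "joint_pos": joint angles; "joint_vel": joint speeds; "joint_efforts": joint torques, N m; "tool_pos": TCP position; "tool_rot": TCP orientation; "contact_force": force on the tool from outside, world axes, zero at the start; "ft_torque": the same for the moment, N m; "gripper_width": opening from 0.0 (shut) to 1.0 (fully open); "grasp_force": force on a finger pad.
Only numpy, scipy, OpenCV 4.12 (cv2) and the standard library are available. Lean on these libraries where they do the work, as an engineer would, in place of code of your own. Each camera call takes 0.05 s, during which the arm holds its last target. There are 200 camera calls.

## Working session

There is one attempt and no reset: what is moved stays moved. The work goes in short steps, Python scripts to look and compute and a tool call to move; the robot and the scene stay as the last step left them, time stands still between calls to the robot, and variables do not carry over. Pictures are saved under pics/ and viewed, at most 14 in all, crops included, and the job is handed in when it is done.

Besides the shell and the picture viewer there is one more tool, called after "Request:" in YAML: its name, and indented under it one key for each argument. arm_command: Moves the arm, as the interface text tells. Shifts and turns lie within -1 to 1; 1 stands for 0.15 m of shift or 2 pi rad of turn. Its arguments: {"type":"object","properties":{"moves":{"type":"array"}},"required":["moves"]}

```bash
mkdir -p pics; ls
python3 - <<'E'
from plant import manip
import cv2,numpy as np
np.set_printoptions(precision=4,suppress=True)
names="large_shoe small_shoe large_block large_top small_block small_top hammer tin brush".split()
for n in("scene","top"):
    d=manip.grab_frame(n); cv2.imwrite(f"pics/{n}0.png",d["frame"][:,:,::-1])
    np.savez(f"{n}0.npz",**{k:d[k] for k in("frame","fx","fy","cx","cy","R","t")})
    print(n,d["fx"],d["fy"],d["cx"],d["cy"],-d["R"].T@d["t"]);print(d["R"])
    for m in names:
        print(m,[(np.round(r["extent"]),round(r["confidence"],2)) for r in manip.search_frame(d,m)][:3])
print(manip.state(), manip.tcp_to_tips)
E
```

```text
pics
scene 449.28713851860033 449.28713851860033 288.77772559470657 213.95372174386435 [ 1.3464 -0.8363  1.2971]
[[ 0.7575  0.6526 -0.0192]
 [ 0.4823 -0.5792 -0.6572]
 [-0.44    0.4885 -0.7535]]
large_shoe [(array([197., 238., 261., 296.]), 0.92)]
small_shoe [(array([323., 149., 360., 175.]), 0.62)]
large_block [(array([278., 220., 290., 236.]), 0.58)]
large_top [(array([244., 206., 261., 216.]), 0.67)]
small_block [(array([267., 180., 277., 191.]), 0.56), (array([246., 204., 259., 219.]), 0.24)]
small_top [(array([129., 281., 175., 318.]), 0.51)]
hammer [(array([308., 214., 366., 264.]), 0.72), (array([346., 122., 363., 138.]), 0.17)]
tin [(array([345., 126., 364., 139.]), 0.71)]
brush [(array([127., 281., 175., 320.]), 0.81), (array([267., 184., 280., 192.]), 0.55)]
top 447.8435427365693 447.8435427365693 273.7500957418854 208.18922561545577 [ 0.4117 -0.0123  1.4021]
[[-0.0128 -0.9999 -0.0117]
 [-0.991   0.0142 -0.1334]
 [ 0.1336  0.0099 -0.991 ]]
large_shoe [(array([370., 151., 410., 244.]), 0.83)]
small_shoe [(array([151., 176., 179., 240.]), 0.75)]
large_block [(array([288., 188
[... 269 characters left out ...]
), (array([244., 178., 258., 191.]), 0.41), (array([ 84., 232., 112., 254.]), 0.21)]
tin [(array([ 85., 231., 110., 251.]), 0.87)]
brush [(array([454., 213., 471., 275.]), 0.95)]
{'time': 1.0, 'joint_pos': array([-1.452 ,  0.0527,  1.6129, -0.    ,  1.476 , -0.119 ]), 'joint_vel': array([ 0.0001,  0.0021, -0.0004,  0.0006,  0.    ,  0.0017]), 'joint_efforts': array([ -0.0004, -39.3697, -37.047 ,  -0.0002,   0.0005,   0.    ]), 'tool_pos': array([ 0.1472, -0.6074,  0.228 ]), 'tool_rot': array([ 0.    ,  0.9929,  0.1186, -0.    ]), 'contact_force': array([-0.4956,  0.2185,  0.3051]), 'ft_torque': array([-0.0042, -0.0059, -0.0123]), 'grasp_force': 0.0, 'gripper_width': 1.0037031231691032} 0.025
```

View pics/scene0.png

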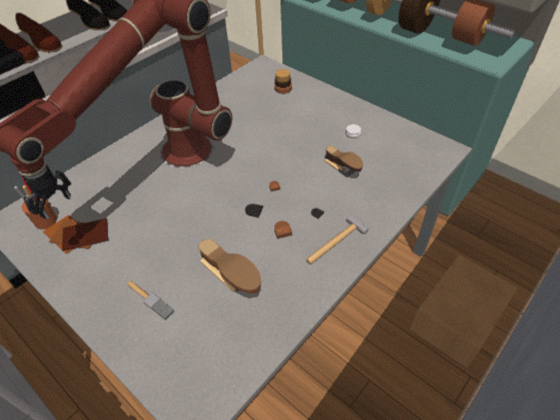

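View pics/top0.png

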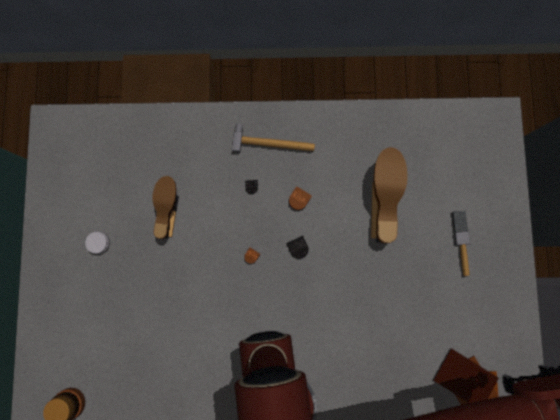

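The top view shows the large shoe with its heel at about (387,232), the small shoe with its heel at (161,230), the large block at (299,198), the large top at (298,246), the small block at (251,256) and the small top at (251,186). The small_top box in the scene view is wrong: that is the brush, and the real top is at about (317,213). I'll enlarge these areas.

Run:
```python
import cv2,numpy as np
def tile(n,c,r,h=20,s=200):
    f=np.load(f"{n}0.npz")["frame"][r-h:r+h,c-h:c+h,::-1]
    return cv2.resize(np.clip(f.astype(float)*1.6,0,255).astype(np.uint8),(s,s),interpolation=cv2.INTER_NEAREST)
T=[tile("top",*p) for p in [(299,198),(298,246),(251,256),(251,186)]]
S=[tile("scene",*p) for p in [(283,228),(253,210),(273,186),(317,213)]]
H=[tile("top",387,225,30),tile("top",163,225,30),tile("scene",215,255,30),tile("scene",338,158,30)]
cv2.imwrite("pics/m1.png",np.vstack([np.hstack(T),np.hstack(S),np.hstack(H)]))
```

```text
(no output)
```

View pics/m1.png

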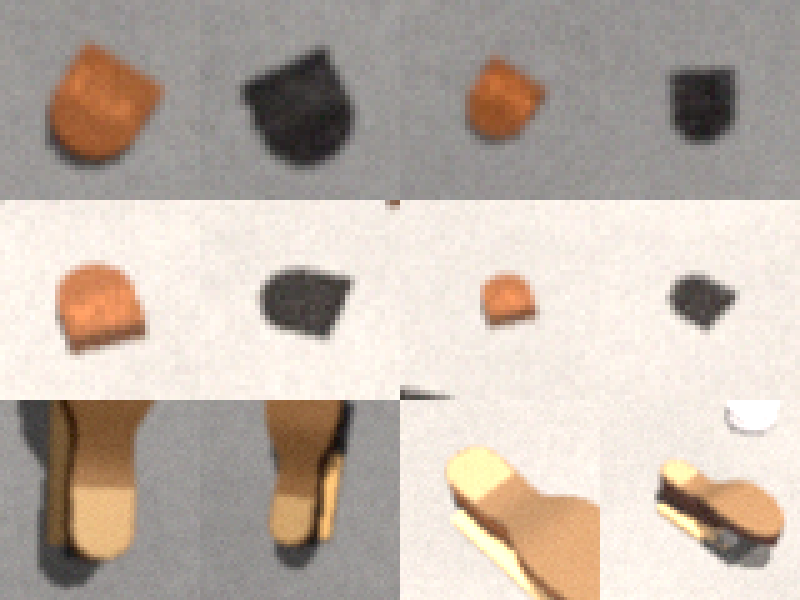

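```bash
cat > fit.py <<'E'
import cv2,numpy as np
from scipy.optimize import minimize
np.set_printoptions(precision=4,suppress=True)
DIM=dict(large_block=(64,58,20),large_top=(64,58,8),small_block=(44,40,14),small_top=(44,40,7),
         large_seat=(64,58,0),small_seat=(44,40,0))
def dshape(L,W):
    a=np.linspace(np.pi/2,1.5*np.pi,40); r=W/2
    return np.vstack([np.c_[-L/2+r+r*np.cos(a),r*np.sin(a)],[[L/2,-r],[L/2,r]]])/1000
def proj(c,P):
    q=P@c["R"].T+c["t"]; return q[:,:2]/q[:,2:]*[c["fx"],c["fy"]]+[c["cx"],c["cy"]]
def ray(c,u,v,z):
    d=c["R"].T@np.array([(u-c["cx"])/c["fx"],(v-c["cy"])/c["fy"],1]); o=-c["R"].T@c["t"]
    return (o+d*(z-o[2])/d[2])[:2]
def outline(name,p,z0):
    L,W,T=DIM[name]; D=dshape(L,W); c,s=np.cos(p[2]),np.sin(p[2])
    X=D@np.array([[c,s],[-s,c]])+p[:2]
    return X,[z0] if T==0 else [z0,z0+T/1000]
def cover(c,name,p,z0,box,ss=8):
    X,zs=outline(name,p,z0)
    P=np.vstack([proj(c,np.c_[X,np.full(len(X),z)]) for z in zs])
    h=cv2.convexHull(P.astype(np.float32))[:,0]
    l,t,r,b=box; m=np.zeros(((b-t)*ss,(r-l)*ss),np.uint8)
    q=((h-[l,t]+.5)*ss-.5)*16
    cv2.fillPoly(m,[np.round(q).astype(np.int32)],255,cv2.LINE_8,4)
    return cv2.resize(m,(r-l,b-t),interpolation=cv2.INTER_AREA)/255.
def fit(c,name,p0,z0,yaws=None,H=14):
    """pose (x,y,yaw) of a D shape in one picture; alpha learned from the colours; returns pose, residual"""
    best=None
    for yaw in (yaws if yaws is not None else [p0[2]]):
        p=np.array([p0[0],p0[1],yaw],float)
        u,v=proj(c,np.array([[p[0],p[1],z0+.005]]))[0].astype(int)
        box=(u-H,v-H,u+H,v+H); I=c["frame"][box[1]:box[3],box[0]:box[2]].astype(float)/255
        F=I.reshape(-1,3); Q=np.c_[np.ones(len(F)),F,F**2,F[:,[0]]*F[:,[1]],F[:,[1]]*F[:,[2]]]
        for it in range(4):
            m=cover(c,name,p,z0,box); k=np.ones((3,3),np.uint8)
            ins=(cv2.erode(m,k)>.9 if it else m>.6).ravel(); out=(cv2.dilate(m,k)<.1 if it else m<.1).ravel()
            w=np.r_[np.ones(ins.sum())/ins.sum(),np.ones(out.sum())/out.sum()]**.5
            A=np.vstack([Q[ins],Q[out]])*w[:,None]; y=np.r_[np.ones(ins.sum()),np.zeros(out.sum())]*w
            co=np.linalg.solve(A.T@A+1e-5*np.eye(A.shape[1]),A.T@y)
            al=np.clip(Q@co,0,1).reshape(m.shape)
            f=lambda q:((cover(c,name,p+q*[.001,.001,.02],z0,box)-al)**2).sum()
            r=minimize(f,np.zeros(3),method="Nelder-Mead",options=dict(initial_simplex=np.array([[0,0,0],[3,0,0],[0,3,0],[0,0,5.]])/(1+it),xatol=.02,fatol=1e-3))
            p=p+r.x*[.001,.001,.02]
        if best is None or r.fun<best[1]: best=(p,r.fun)
    return best
E
python3 - <<'E'
from fit import *
C={n:dict(np.load(n+"0.npz")) for n in("top","scene")}
px=dict(large_block=((299,198),(283,228)),large_top=((298,246),(253,210)),small_block=((251,256),(273,186)),small_top=((251,186),(317,213)),
 large_seat=((387,230),(211,254)),small_seat=((161,231),(332,154)))
for n,(a,b) in px.items():
    z0={"large_seat":.075,"small_seat":.062}.get(n,0); L=[]
    for c,u in((C["top"],a),(C["scene"],b)):
        p0=ray(c,*u,z0+DIM[n][2]/2000)
        ys=np.radians([-12,0,12]) if z0 else np.radians(np.arange(-45,46,15))
        p,e=fit(c,n,[*p0,0],z0,ys,18 if n.startswith("l") else 13); L.append(p)
        print(n,p[:2]*1000,np.degrees(p[2]),round(e,2))
    print("   diff mm",(L[1]-L[0])[:2]*1000)
E
```

```text
large_block [625.3983 -75.2785] -32.97854504862783 7.63
large_block [622.1134 -72.2057] -33.852735229903566 3.83
   diff mm [-3.285   3.0728]
large_top [472.6694 -72.728 ] 24.1674699931074 10.19
large_top [469.8471 -70.0674] 25.226511733387408 3.16
   diff mm [-2.8223  2.6607]
small_block [450.6535  74.877 ] -34.56239714310138 5.09
small_block [446.9897  77.7634] -36.12042357248951 2.08
   diff mm [-3.6638  2.8865]
small_top [669.0711  72.0851] -0.7256271547049408 5.97
small_top [666.3737  75.4125] 4.256165829719219 1.91
   diff mm [-2.6973  3.3275]
large_seat [ 518.1295 -336.3208] -1.9267899464922649 23.87
large_seat [ 575.0236 -347.2818] 4.394972232216007 117.87
   diff mm [ 56.8941 -10.961 ]
small_seat [531.3677 345.3563] -7.2873527426024625 70.55
small_seat [569.8471 341.5856] 8.823316957738486 37.06
   diff mm [38.4793 -3.7707]
```

```bash
python3 - <<'E'
s=open("fit.py").read()
s=s.replace("yaws=None,H=14):","yaws=None,H=14,band=None):")
s=s.replace("        for it in range(4):\n            m=cover(c,name,p,z0,box); k=","        for it in range(4):\n            m=cover(c,name,p,z0,box); wt=1. if band is None else (cv2.dilate(m,np.ones((2*band+1,)*2))>.5)*1.; k=")
s=s.replace("out=(cv2.dilate(m,k)<.1 if it else m<.1).ravel()","out=((cv2.dilate(m,k)<.1 if it else m<.1)&(wt>0)).ravel()")
s=s.replace("-al)**2).sum()","-al)**2*wt).sum()")
open("fit.py","w").write(s)
E
python3 - <<'E'
from fit import *
C={n:dict(np.load(n+"0.npz")) for n in("top","scene")}
px=dict(large_seat=((387.3,232),(208.4,246.6)),small_seat=((160.5,231),(332,150)))
T=[]
for n,(a,b) in px.items():
    z0={"large_seat":.075,"small_seat":.062}[n]
    for k,u in(("top",a),("scene",b)):
        c=C[k]; p0=ray(c,*u,z0)
        for band in(2,3,4):
            p,e=fit(c,n,[*p0,0],z0,np.radians([-12,-4,4,12]),18 if n[0]=="l" else 13,band)
            print(n,k,p0*1000,p[:2]*1000,np.degrees(p[2]),round(e,2))
        f=c["frame"].copy(); X,zs=outline(n,p,z0); 
        w=(proj(c,np.c_[X,np.full(len(X),z0)])-np.array(u).astype(int)+20.5)*10-.5
        i,j=int(u[0]),int(u[1]); t=cv2.resize(f[j-20:j+20,i-20:i+20,::-1],(400,400),interpolation=0)
        t=np.ascontiguousarray(np.clip(t*1.4,0,255).astype(np.uint8)); cv2.polylines(t,[np.round(w).astype(np.int32)],True,(255,0,0),1)
        T.append(cv2.resize(t[50:350,:],(400,300)))
cv2.imwrite("pics/m2.png",np.vstack([np.hstack(T[:2]),np.hstack(T[2:])]))
E
```

```text
large_seat top [ 514.6464 -334.2781] [ 518.1401 -336.3839] -1.8737034913966157 26.54
large_seat top [ 514.6464 -334.2781] [ 518.1471 -336.3693] -1.9013694478600487 25.14
large_seat top [ 514.6464 -334.2781] [ 518.1525 -336.3277] -1.9193610746894922 24.47
large_seat scene [ 518.5838 -331.3051] [ 512.0601 -330.5835] -1.8633145715711077 12.99
large_seat scene [ 518.5838 -331.3051] [ 512.4025 -330.2747] -1.9023649021384839 12.83
large_seat scene [ 518.5838 -331.3051] [ 512.7985 -330.648 ] -1.927496008112465 15.83
small_seat top [527.995  342.5711] [531.6846 345.9271] -7.830325860980703 14.76
small_seat top [527.995  342.5711] [531.4328 345.9987] -7.1375094026879005 19.78
small_seat top [527.995  342.5711] [531.2546 345.7506] -6.382969554725516 35.94
small_seat scene [533.1747 346.4165] [524.9644 350.9571] -8.717095046509144 5.45
small_seat scene [533.1747 346.4165] [524.9868 350.8811] -3.810039521691861 5.22
small_seat scene [533.1747 346.4165] [524.9171 350.9027] -7.709074977576157 5.35
```

View pics/m2.png

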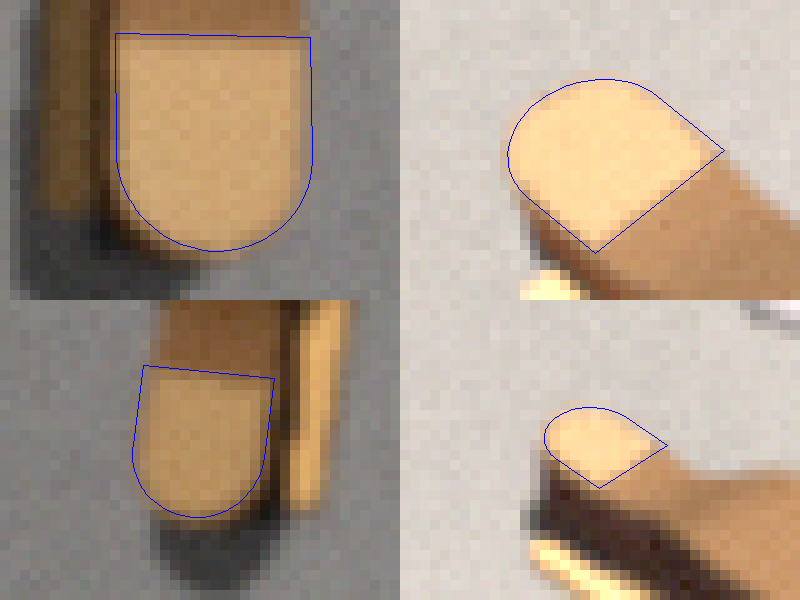

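The outlines fit well in the scene view. In the top view they sit about half a pixel too high, so I'll refine with local edge profiles.

```bash
cat > edge.py <<'E'
from fit import *
from scipy.optimize import least_squares
from scipy.ndimage import map_coordinates
def edgefit(c,name,p,z,n_it=8,scale=False,r=3.0,o=(1.5,2.5)):
    """refine the pose of a flat D at height z by local two-colour edge profiles along the image normals"""
    L,W,_=DIM[name]; p=np.r_[p,1.0] if scale else np.array(p,float)
    I=c["frame"].astype(float)
    D=dshape(L,W); D=np.vstack([D,D[:1]]); s=np.r_[0,np.cumsum(np.linalg.norm(np.diff(D,axis=0),axis=1))]
    q=np.linspace(0,s[-1],161)[:-1]; D=np.c_[np.interp(q,s,D[:,0]),np.interp(q,s,D[:,1])]
    corner=np.minimum(np.linalg.norm(D-[L/2000,W/2000],axis=1),np.linalg.norm(D-[L/2000,-W/2000],axis=1)); D=D[corner>.005]
    def pts(p,D=D):
        k=p[3] if len(p)>3 else 1; cs,sn=np.cos(p[2]),np.sin(p[2]); X=k*D@np.array([[cs,sn],[-sn,cs]])+p[:2]
        return proj(c,np.c_[X,np.full(len(X),z)])
    a=np.arange(-r,r+.01,.1)
    for _ in range(n_it):
        U=pts(p); T=np.roll(U,-1,0)-np.roll(U,1,0); N=np.c_[T[:,1],-T[:,0]]; N/=np.linalg.norm(N,axis=1)[:,None]
        N*=np.sign(((U-U.mean(0))*N).sum(1))[:,None]
        S=U[:,None]+a[None,:,None]*N[:,None]
        V=np.stack([map_coordinates(I[...,k],[S[...,1],S[...,0]],order=1) for k in range(3)],-1)
        cin=V[:,a<-1.9].mean(1); co=V[:,(a>o[0])&(a<o[1])].mean(1); d=cin-co; g=(d**2).sum(1)
        al=np.clip(((V-co[:,None])*d[:,None]).sum(2)/g[:,None],0,1); al=al[:,a<=o[1]]
        off=al.sum(1)*.1-r-.05
        ok=g>20**2; E=U+off[:,None]*N
        f=lambda x:(((pts(x)-E)*N).sum(1))[ok]
        q=least_squares(f,p,loss="soft_l1",f_scale=.3,x_scale=[.001,.001,.02]+[.02]*(len(p)-3)); p=q.x
    return p,np.sqrt(np.mean(f(p)**2)),ok.mean()
E
python3 - <<'E'
from edge import *
C={n:dict(np.load(n+"0.npz")) for n in("top","scene")}
S=dict(large_seat=((.5162,-.3353,-.033),(.5124,-.3303,-.033)),small_seat=((.529,.345,-.13),(.525,.351,-.13)))
for n,ab in S.items():
    z0={"large_seat":.075,"small_seat":.062}[n]
    for k,p0 in zip(("top","scene"),ab):
        for sc in(False,True):
            p,e,w=edgefit(C[k],n,p0,z0,scale=sc); print(n,k,p[:2]*1000,np.degrees(p[2]),p[3:],e,w)
P=dict(large_block=(.6238,-.0738,-.58,.02),large_top=(.4712,-.0714,.43,.008),small_block=(.4488,.0763,-.61,.014),small_top=(.6677,.0737,.03,.007))
for n,p0 in P.items():
    for k,s in (("top",-1),("scene",1)):
        q=np.array(p0[:3])+np.array([-.0015,.0015,0])*s
        p,e,w=edgefit(C[k],n,q,p0[3]); print(n,k,p[:2]*1000,np.degrees(p[2]),p[3:],e,w)
E
```

```text
large_seat top [ 517.1901 -334.0594] -1.7598836304091332 [] 0.44802108785981015 1.0
large_seat top [ 516.9916 -334.0093] -3.907747415787898 [0.9526] 0.19200249406959197 1.0
large_seat scene [ 512.406  -330.6524] -4.744127977604482 [] 0.31688482129396395 1.0
large_seat scene [ 512.2307 -330.7011] -4.873931920979546 [0.9643] 0.16581999836064046 1.0
small_seat top [530.2378 344.977 ] 0.017070043199416265 [] 0.43435085673336393 1.0
small_seat top [529.7276 345.0474] -8.20591063195144 [0.9384] 0.19251438721810046 1.0
small_seat scene [525.3571 349.2448] -2.8649614217353667 [] 0.32039194398199866 1.0
small_seat scene [525.1864 349.7407] -11.724449958152299 [0.93] 0.20180457762132117 1.0
large_block top [625.203 -76.045] -32.926617990469616 [] 0.34619447976742684 1.0
large_block scene [622.0157 -72.9108] -37.02345599898693 [] 0.3574874683103771 1.0
large_top top [472.9403 -72.5239] 23.600247922756985 [] 0.16041912643729217 1.0
large_top scene [472.5847 -71.9045] 24.439615105254784 [] 0.3572338763367577 1.0
small_block top [449.4716  74.4596] -33.09221068532822 [] 0.23734622143848244 1.0
small_block scene [447.8036  77.1071] -46.70913517568749 [] 0.430639983825957 1.0
small_top top [669.2717  72.3949] -0.19939897218437708 [] 0.2034441566720832 1.0
small_top scene [668.4423  73.6025] -0.053387424984165016 [] 0.2839421856289447 1.0
```

```bash
cat > go.py <<'E'
import sys,numpy as np
from plant import manip
# usage: go.py x y z yaw_deg [x y z yaw ...]  (mm, deg): shifts/turn in move units from the present pose
s=manip.state(); w,x,y,z=s["tool_rot"]; psi=2*np.arctan2(y,x)
p=s["tool_pos"]*1000; print("t",round(s["time"],2),"pose",p.round(1),round(np.degrees(psi),2),"grip",round(s["gripper_width"],3),"F",s["contact_force"].round(1))
a=list(map(float,sys.argv[1:])); c,n=np.cos(psi),np.sin(psi)
for i in range(0,len(a),4):
    d=np.array(a[i:i+3])-p; t=np.array([d[0]*c+d[1]*n,d[0]*n-d[1]*c,-d[2]])/150
    tr=-((a[i+3]-np.degrees(psi)+180)%360-180)/360
    print(a[i:i+4],"->",t.round(4),round(tr,4),"rows",int(np.ceil(max(np.linalg.norm(d)/41.7,abs(tr)*360/7.16))))
E
python3 go.py 270 -500 150 -33 624 -74 150 -33
python3 - <<'E'
from edge import *
c=dict(np.load("top0.npz")); I=c["frame"].astype(float)
for nm,(u0,u1),(v0,v1),z in(("L",(366,416),(150,200),.103),("S",(150,182),(177,212),.083)):
    sub=I[v0:v1,u0:u1]; m=(sub[...,0]-sub[...,2])>18
    pts=[]
    for j in range(v1-v0):
        k=np.where(m[j])[0]
        if len(k)>5: pts.append((v0+j,u0+k[0],u0+k[-1]))
    print(nm,[(v,a,b,*np.round(1000*ray(c,(a+b)/2,v,z)).astype(int)) for v,a,b in pts[::4]])
E
```

```text
t 1.0 pose [ 147.2 -607.4  228. ] 13.63 grip 1.004 F [-0.5  0.2  0.3]
[270.0, -500.0, 150.0, -33.0] -> [ 0.9641 -0.5031  0.5201] 0.1295 rows 7
[624.0, -74.0, 150.0, -33.0] -> [ 3.9267 -2.7071  0.5201] 0.1295 rows 18
L [(150, np.int64(382), np.int64(399), np.int64(756), np.int64(-348)), (154, np.int64(379), np.int64(402), np.int64(744), np.int64(-348)), (158, np.int64(377), np.int64(404), np.int64(732), np.int64(-347)), (162, np.int64(376), np.int64(405), np.int64(720), np.int64(-347)), (166, np.int64(375), np.int64(406), np.int64(708), np.int64(-346)), (170, np.int64(374), np.int64(406), np.int64(696), np.int64(-344)), (174, np.int64(374), np.int64(407), np.int64(684), np.int64(-345)), (178, np.int64(374), np.int64(407), np.int64(672), np.int64(-344)), (182, np.int64(373), np.int64(407), np.int64(660), np.int64(-342)), (186, np.int64(372), np.int64(406), np.int64(648), np.int64(-339)), (190, np.int64(372), np.int64(404), np.int64(636), np.int64(-335)), (194, np.int64(372), np.int64(403), np.int64(624), np.int64(-333)), (198, np.int64(372), np.int64(401), np.int64(612), np.int64(-330))]
S [(177, np.int64(161), np.int64(171), np.int64(689), np.int64(324)), (181, np.int64(157), np.int64(174), np.int64(677), np.int64(325)), (185, np.int64(155), np.int64(175), np.int64(664), np.int64(326)), (189, np.int64(153), np.int64(175), np.int64(652), np.int64(329)), (193, np.int64(152), np.int64(175), np.int64(640), np.int64(330)), (197, np.int64(152), np.int64(175), np.int64(628), np.int64(330)), (201, np.int64(152), np.int64(174), np.int64(616), np.int64(331)), (205, np.int64(153), np.int64(173), np.int64(604), np.int64(331)), (209, np.int64(155), np.int64(171), np.int64(592), np.int64(331))]
```

Request:
arm_command:
  moves:
    - [1, [0.98, -0.68, 0.15], 0]
    - [1, [0.98, -0.68, 0.15], 0]
    - [1, [0.98, -0.68, 0.15], 0]
    - [1, [0.98, -0.68, 0.15], 0]
    - [1, [0.98, -0.68, 0.15], 0]

```text
time: 1.42
tool_pos: [0.2685, -0.4698, 0.2045]
tool_rot: [-0.001, 0.993, 0.12, 0.001]
contact_force: [-0.5, 0.3, -0.0]
gripper_width: 0.999
grasp_force: 0.0
```

Request:
arm_command:
  moves:
    - [1, [0.98, -0.68, 0.15], 0]
    - [1, [0.98, -0.68, 0.15], 0]
    - [1, [0.98, -0.68, 0.15], 0]
    - [1, [0.98, -0.68, 0.15], 0]
    - [1, [0.98, -0.68, 0.15], 0]

```text
time: 1.83
tool_pos: [0.387, -0.3364, 0.1823]
tool_rot: [-0.001, 0.993, 0.12, 0.0]
contact_force: [0.4, 0.4, -0.3]
gripper_width: 1.002
grasp_force: 0.0
```

Request:
arm_command:
  moves:
    - [1, [0.98, -0.68, 0.15], 0]
    - [1, [0.98, -0.68, 0.15], 0]
    - [1, [0.98, -0.68, 0.15], 0]
    - [1, [0.98, -0.68, 0.15], 0]
    - [1, [0.98, -0.68, 0.15], 0]
    - [1, [0.98, -0.68, 0.15], 0]

```text
time: 2.33
tool_pos: [0.505, -0.204, 0.16]
tool_rot: [-0.0, 0.993, 0.121, -0.0]
contact_force: [-0.5, -0.4, -0.4]
gripper_width: 1.0
grasp_force: 0.0
```

```bash
python3 go.py 634.5 -81 100 -33.4  634.5 -81 32 -33.4
```

```text
t 2.33 pose [ 505. -204.  160.] 13.88 grip 1.0 F [-0.5 -0.4 -0.4]
[634.5, -81.0, 100.0, -33.4] -> [ 1.0345 -0.5888  0.3998] 0.1313 rows 7
[634.5, -81.0, 32.0, -33.4] -> [ 1.0345 -0.5888  0.8532] 0.1313 rows 7
```

Request:
arm_command:
  moves:
    - [1, [0.99, -0.57, 0.3], 0.1313]
    - [1, [0.99, -0.57, 0.3], 0.1313]
    - [1, [0.99, -0.57, 0.3], 0.1313]
    - [1, [0.99, -0.57, 0.3], 0.1313]
    - [1, [0.99, -0.57, 0.3], 0.1313]
    - [1, [0.99, -0.57, 0.3], 0.1313]
    - [1, [0.99, -0.57, 0.3], 0.1313]
    - [1, [0.99, -0.57, 0.3], 0.1313]
    - [1, [0.99, -0.57, 0.3], 0.1313]

```text
time: 3.08
tool_pos: [0.6278, -0.0895, 0.1157]
tool_rot: [0.0, 0.957, -0.289, 0.0]
contact_force: [-0.4, 0.2, -0.5]
gripper_width: 1.003
grasp_force: 0.0
```

```bash
python3 go.py 634.5 -81 32 -33.4
```

```text
t 3.08 pose [627.8 -89.5 115.7] -33.58 grip 1.003 F [-0.4  0.2 -0.5]
[634.5, -81.0, 32.0, -33.4] -> [ 0.0059 -0.0723  0.5583] -0.0005 rows 3
```

Request:
arm_command:
  moves:
    - [1, [0.006, -0.072, 0.585], 0]
    - [1, [0.006, -0.072, 0.585], 0]
    - [1, [0.006, -0.072, 0.585], 0]
    - [1, [0.006, -0.072, 0.585], 0]
    - [-1, [0.006, -0.072, 0.585], 0]
    - [-1, [0.006, -0.072, 0.585], 0]
    - [-1, [0.006, -0.072, 0.585], 0]
    - [-1, [0.006, -0.072, 0.585], 0]
    - [-1, [0.006, -0.072, 0.585], 0]
    - [-1, [0.006, -0.072, 0.585], 0]
    - [-1, [0.006, -0.072, 0.585], 0]
    - [-1, [0.006, -0.072, 0.585], 0]

```text
time: 4.08
tool_pos: [0.6347, -0.0795, 0.0279]
tool_rot: [-0.0, 0.957, -0.289, 0.0]
contact_force: [-0.2, 0.2, -0.1]
gripper_width: 0.001
grasp_force: 0.0
```

Run:
```python
from plant import manip
import cv2,numpy as np
T=[]
for n,c,r in(("top",299,198),("scene",283,228)):
    d=manip.grab_frame(n); T.append(cv2.resize(d["frame"][r-25:r+25,c-25:c+25,::-1],(400,400),interpolation=0))
cv2.imwrite("pics/g1.png",np.hstack(T))
```

```text
(no output)
```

View pics/g1.png

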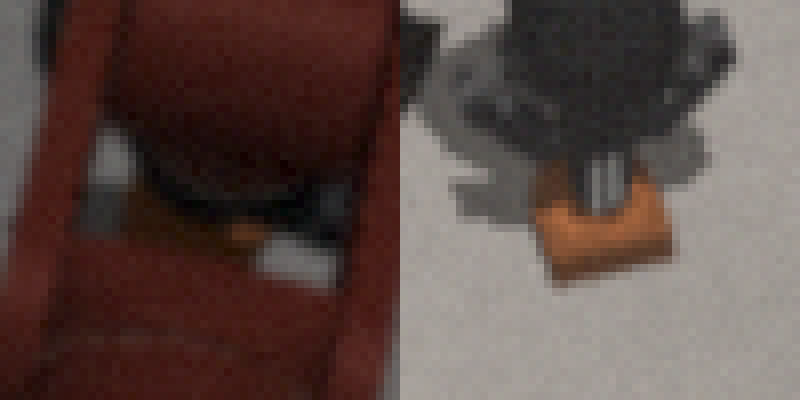

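Run:
```python
from fit import *
c=dict(np.load("scene0.npz")); t=dict(np.load("top0.npz"))
for z in(0,.003,.02,.03,.04,.05,.08): print(z,proj(c,np.array([[.6347,-.0795,z]])),ray(c,284,229.5,z))
from plant import manip; print(manip.state())
```

```text
0 [[283.2795 233.1012]] [ 0.6255 -0.0649]
0.003 [[283.2564 232.5931]] [ 0.6271 -0.0667]
0.02 [[283.1244 229.6871]] [ 0.6366 -0.0768]
0.03 [[283.0457 227.9565]] [ 0.6421 -0.0827]
0.04 [[282.9664 226.2099]] [ 0.6477 -0.0887]
0.05 [[282.8863 224.4471]] [ 0.6533 -0.0946]
0.08 [[282.6414 219.059 ]] [ 0.6699 -0.1125]
{'time': 4.1833, 'joint_pos': array([-0.2409,  0.2807,  1.7123,  0.    ,  1.1488,  1.917 ]), 'joint_vel': array([ 0.0004,  0.0026, -0.0001,  0.0013, -0.0015,  0.0011]), 'joint_efforts': array([ -0.0049, -44.3291, -32.0917,  -0.0002,  -0.0003,  -0.0003]), 'tool_pos': array([ 0.6346, -0.0795,  0.0277]), 'tool_rot': array([ 0.    ,  0.9572, -0.2894, -0.0001]), 'contact_force': array([-0.2601,  0.5515,  0.5094]), 'ft_torque': array([-0.0322, -0.0089,  0.0263]), 'grasp_force': 0.0, 'gripper_width': -0.005828984543205638}
```

Request:
arm_command:
  moves:
    - [-1, [0, 0, 0.01], 0]
    - [-1, [0, 0, 0.02], 0]
    - [-1, [0, 0, 0.02], 0]

```text
time: 4.43
tool_pos: [0.6343, -0.0795, 0.0241]
tool_rot: [0.0, 0.957, -0.289, -0.0]
contact_force: [-0.7, -0.1, -0.6]
gripper_width: -0.002
grasp_force: 0.0
```

Run:
```python
from plant import manip
import cv2,numpy as np
d=manip.grab_frame("scene"); f=d["frame"][180:260,230:330,::-1]
cv2.imwrite("pics/g2.png",cv2.resize(np.clip(f*1.6,0,255).astype(np.uint8),(800,640),interpolation=0)[:600])
print([(r["extent"],r["confidence"]) for r in manip.search_frame(d,"large_block")][:2])
```

```text
[([275.9, 221.9, 289.1, 235.9], 0.76)]
```

View pics/g2.png

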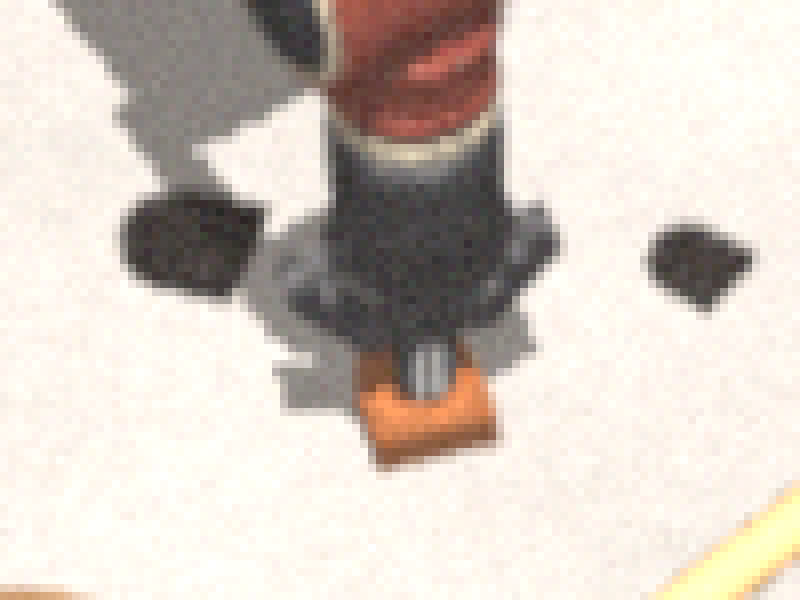

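Request:
arm_command:
  moves:
    - [-1, [0, 0, 0.007], 0]
    - [-1, [0, 0, 0.014], 0]
    - [-1, [0, 0, 0.02], 0]
    - [-1, [0, 0, 0.02], 0]

```text
time: 4.87
tool_pos: [0.6345, -0.0795, 0.0214]
tool_rot: [0.0, 0.957, -0.289, -0.0]
contact_force: [0.7, 0.2, 0.2]
gripper_width: -0.0
grasp_force: 0.0
```

Request:
arm_command:
  moves:
    - [-1, [0, 0, 0.007], 0]
    - [-1, [0, 0, 0.014], 0]
    - [-1, [0, 0, 0.02], 0]
    - [-1, [0, 0, 0.02], 0]

```text
time: 5.2
tool_pos: [0.6344, -0.0795, 0.0184]
tool_rot: [0.0, 0.957, -0.289, -0.0]
contact_force: [0.5, 0.7, 0.2]
gripper_width: 0.001
grasp_force: 0.0
```

Request:
arm_command:
  moves:
    - [-1, [0, 0, 0.007], 0]
    - [-1, [0, 0, 0.014], 0]
    - [-1, [0, 0, 0.02], 0]
    - [-1, [0, 0, 0.02], 0]

```text
time: 5.53
tool_pos: [0.6348, -0.0796, 0.0168]
tool_rot: [0.0, 0.957, -0.289, -0.0]
contact_force: [-2.7, 0.1, 5.4]
gripper_width: 0.001
grasp_force: 2.7
```

Run:
```python
from plant import manip
import cv2,numpy as np
d=manip.grab_frame("scene"); f=d["frame"][200:250,250:316,::-1]
cv2.imwrite("pics/g3.png",cv2.resize(np.clip(f*1.6,0,255).astype(np.uint8),(792,600),interpolation=0))
print(manip.state()["contact_force"])
```

```text
[-2.91603911  0.79790132  5.79340582]
```

View pics/g3.png

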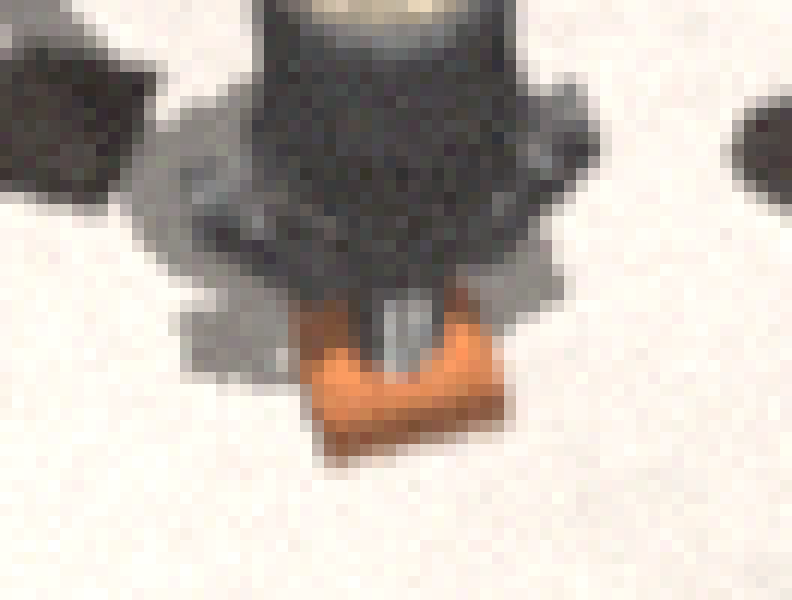

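Shut fingertips touch the block's upper face at TCP z 17 mm. That puts the tips about 28 mm farther back than the text says, so I'll work from contact heights instead. Next: up, open, then down to TCP z of about 0.

Request:
arm_command:
  moves:
    - [-1, [0, 0, -0.15], 0]
    - [1, [0, 0, -0.15], 0]
    - [1, [0, 0, -0.15], 0]
    - [1, [0, 0, -0.15], 0]
    - [1, [0, 0, -0.15], 0]
    - [1, [0, 0, -0.15], 0]
    - [1, [0, 0, -0.15], 0]
    - [1, [0, 0, -0.05], 0]
    - [1, [0, 0, 0.05], 0]
    - [1, [0, 0, 0.1], 0]
    - [1, [0, 0, 0.107], 0]
    - [1, [0, 0, 0.107], 0]

```text
time: 6.58
tool_pos: [0.6332, -0.0792, -0.0025]
tool_rot: [0.0, 0.957, -0.289, -0.002]
contact_force: [0.0, -0.4, 0.6]
gripper_width: 1.001
grasp_force: 0.0
```

Request:
arm_command:
  moves:
    - [-1, [0, 0, 0], 0]
    - [-1, [0, 0, 0], 0]
    - [-1, [0, 0, 0], 0]
    - [-1, [0, 0, 0], 0]
    - [-1, [0, 0, 0], 0]
    - [-1, [0, 0, 0], 0]
    - [-1, [0, 0, 0], 0]
    - [-1, [0, 0, 0], 0]

```text
time: 7.25
tool_pos: [0.6357, -0.0798, 0.001]
tool_rot: [-0.0, 0.957, -0.289, 0.001]
contact_force: [0.4, -0.1, 5.1]
gripper_width: 0.658
grasp_force: 66.6
```

Request:
arm_command:
  moves:
    - [-1, [0, 0, -0.3], 0]
    - [-1, [0, 0, -0.6], 0]
    - [-1, [0, 0, -0.9], 0]
    - [-1, [0, 0, -0.9], 0]
    - [-1, [0, 0, -0.9], 0]
    - [-1, [0, 0, -0.9], 0]

```text
time: 7.75
tool_pos: [0.6343, -0.0795, 0.1341]
tool_rot: [0.0, 0.957, -0.289, -0.0]
contact_force: [-0.3, -1.0, -0.5]
gripper_width: 0.657
grasp_force: 66.0
```

```bash
python3 go.py 527.3 -333.2 135 -3.7
python3 - <<'E'
from fit import *
from plant import manip
for n in("top","scene"):
    d=manip.grab_frame(n); np.savez(n+"_h.npz",**{k:d[k] for k in("frame","fx","fy","cx","cy","R","t")})
    print(n,[(r["extent"],r["confidence"]) for r in manip.search_frame(d,"large_block")][:2])
    p,e=fit(d,"large_block",[.6237,-.0737,-.58],.135,None,16) if n=="scene" else ([0],0)
    print(p,e)
E
```

```text
t 7.75 pose [634.3 -79.5 134.1] -33.64 grip 0.657 F [-0.3 -1.  -0.5]
[527.3, -333.2, 135.0, -3.7] -> [ 0.3435  1.8034 -0.0057] -0.0832 rows 7
top [([288.8, 189.1, 309.5, 206.5], 0.67)]
[0] 0
scene [([277.4, 195.7, 288.1, 211.9], 0.71)]
[ 0.6267 -0.0726 -0.7514] 19.035292348347138
```

Request:
arm_command:
  moves:
    - [-1, [0.17, 0.9, 0], 0]
    - [-1, [0.17, 0.9, 0], 0]
    - [-1, [0.17, 0.9, 0], 0]
    - [-1, [0.17, 0.9, 0], 0]
    - [-1, [0.17, 0.9, 0], 0]

```text
time: 8.37
tool_pos: [0.579, -0.2085, 0.1327]
tool_rot: [0.0, 0.957, -0.292, -0.002]
contact_force: [0.2, 1.1, -0.2]
gripper_width: 0.663
grasp_force: 66.0
```

Request:
arm_command:
  moves:
    - [-1, [0.173, 0.903, 0], -0.0832]
    - [-1, [0.173, 0.903, 0], -0.0832]
    - [-1, [0.173, 0.903, 0], -0.0832]
    - [-1, [0.173, 0.903, 0], -0.0832]
    - [-1, [0.173, 0.903, 0], -0.0832]
    - [-1, [0.173, 0.903, 0], -0.0832]
    - [-1, [0.173, 0.903, 0], -0.0832]

```text
time: 8.95
tool_pos: [0.5277, -0.332, 0.1335]
tool_rot: [-0.001, 0.999, -0.033, -0.001]
contact_force: [0.2, -0.3, -0.9]
gripper_width: 0.659
grasp_force: 65.9
```

```bash
python3 go.py 527.3 -333.2 85 -3.7
python3 - <<'E'
from fit import *
from plant import manip
T=[]
for n in("top","scene"):
    d=manip.grab_frame(n); np.savez(n+"_h2.npz",**{k:d[k] for k in("frame","fx","fy","cx","cy","R","t")})
    s=manip.state()["tool_pos"]; q=np.array([.5146,-.3324,-.0646]); z=s[2]
    X,_=outline("large_block",q,z); a=proj(d,np.array([[*q[:2],z]]))[0].astype(int)
    t=cv2.resize(d["frame"][a[1]-25:a[1]+25,a[0]-25:a[0]+25,::-1],(400,400),interpolation=0); t=np.clip(t*1.5,0,255).astype(np.uint8).copy()
    for zz in(z,z+.02):
        w=(proj(d,np.c_[X,np.full(len(X),zz)])-a+25.5)*8-.5; cv2.polylines(t,[np.round(w).astype(np.int32)],True,(255,0,0),1)
    T.append(t)
cv2.imwrite("pics/h2.png",np.hstack(T))
E
```

```text
t 8.95 pose [ 527.7 -332.   133.5] -3.73 grip 0.659 F [ 0.2 -0.3 -0.9]
[527.3, -333.2, 85.0, -3.7] -> [-0.0025  0.008   0.3232] -0.0001 rows 2
```

View pics/h2.png

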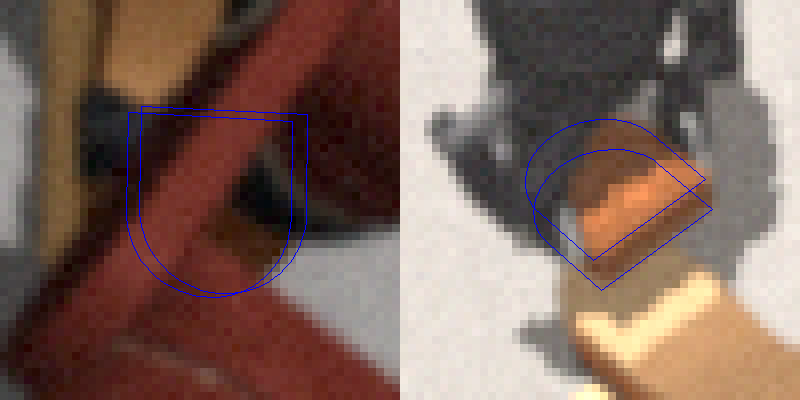

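Request:
arm_command:
  moves:
    - [-1, [-0.0025, 0.006, 0.25], 0]
    - [-1, [-0.0025, 0.006, 0.35], 0]
    - [-1, [-0.0025, 0.006, 0.35], 0]
    - [-1, [-0.0025, 0.006, 0.36], 0]
    - [-1, [-0.0025, 0.006, 0.37], 0]
    - [-1, [-0.0025, 0.006, 0.375], 0]

```text
time: 9.55
tool_pos: [0.5283, -0.3344, 0.0801]
tool_rot: [0.001, 0.999, -0.032, 0.001]
contact_force: [-0.9, 0.1, -0.7]
gripper_width: 0.66
grasp_force: 66.0
```

Request:
arm_command:
  moves:
    - [-1, [0, 0, 0.007], 0]
    - [-1, [0, 0, 0.014], 0]
    - [-1, [0, 0, 0.02], 0]
    - [-1, [0, 0, 0.02], 0]

```text
time: 9.88
tool_pos: [0.5275, -0.3344, 0.076]
tool_rot: [0.0, 0.999, -0.032, 0.0]
contact_force: [0.3, 0.1, 0.3]
gripper_width: 0.66
grasp_force: 66.0
```

Request:
arm_command:
  moves:
    - [-1, [0, 0, 0.007], 0]
    - [-1, [0, 0, 0.014], 0]
    - [-1, [0, 0, 0.014], 0]

```text
time: 10.13
tool_pos: [0.5276, -0.3344, 0.0759]
tool_rot: [0.0, 0.999, -0.032, 0.0]
contact_force: [-4.7, 2.8, 9.3]
gripper_width: 0.66
grasp_force: 67.2
```

Request:
arm_command:
  moves:
    - [-1, [0, 0, 0.004], 0]
    - [1, [0, 0, 0.0], 0]
    - [1, [0, 0, 0.0], 0]
    - [1, [0, 0, 0.0], 0]
    - [1, [0, 0, 0], 0]
    - [1, [0, 0, 0], 0]
    - [1, [0, 0, -0.2], 0]
    - [1, [0, 0, -0.5], 0]
    - [1, [0, 0, -0.5], 0]

```text
time: 10.88
tool_pos: [0.5305, -0.3367, 0.1564]
tool_rot: [0.004, 0.999, -0.032, 0.005]
contact_force: [1.1, -0.8, 3.2]
gripper_width: 0.997
grasp_force: 0.0
```

```bash
python3 go.py 483.2 -66 150 24.5
```

```text
t 10.88 pose [ 530.5 -336.7  156.4] -3.69 grip 0.997 F [ 1.1 -0.8  3.2]
[483.2, -66.0, 150.0, 24.5] -> [-0.4307 -1.7805  0.0427] -0.0783 rows 7
```

Request:
arm_command:
  moves:
    - [1, [-0.22, -0.89, 0], 0]
    - [1, [-0.22, -0.89, 0], 0]
    - [1, [-0.22, -0.89, 0], 0]
    - [1, [-0.22, -0.89, 0], 0]
    - [1, [-0.22, -0.89, 0], 0]

```text
time: 11.3
tool_pos: [0.5024, -0.196, 0.148]
tool_rot: [-0.0, 1.0, -0.03, -0.0]
contact_force: [0.1, -0.9, -0.7]
gripper_width: 1.0
grasp_force: 0.0
```

Request:
arm_command:
  moves:
    - [1, [-0.215, -0.89, 0.04], -0.0783]
    - [1, [-0.215, -0.89, 0.04], -0.0783]
    - [1, [-0.215, -0.89, 0.04], -0.0783]
    - [1, [-0.215, -0.89, 0.04], -0.0783]
    - [1, [-0.215, -0.89, 0.04], -0.0783]
    - [1, [-0.215, -0.89, 0.04], -0.0783]

```text
time: 11.8
tool_pos: [0.4799, -0.0639, 0.1427]
tool_rot: [0.001, 0.977, 0.212, 0.0]
contact_force: [0.1, -0.6, -0.1]
gripper_width: 0.999
grasp_force: 0.0
```

```bash
cat > look.py <<'E'
import sys
from edge import *
from plant import manip
# look.py tag name x y yaw z0 : silhouette fit in both views, overlay of fit (blue) 
tag,name=sys.argv[1:3]; x,y,yaw,z0=map(float,sys.argv[3:7]); T=[]
for n,b in(("top",(.0015,-.0015)),("scene",(-.0015,.0015))):
    d=manip.grab_frame(n); np.savez(f"{n}_{tag}.npz",**{k:d[k] for k in("frame","fx","fy","cx","cy","R","t")})
    H=18 if name[0]=="l" else 13
    p0=[x/1000+b[0],y/1000+b[1],np.radians(yaw)]
    for band in(3,4):
        p,e=fit(d,name,p0,z0/1000,None,H,band); print(n,"sil",p[:2]*1000,np.degrees(p[2]),round(e,2))
    q,e,_=edgefit(d,name,p0,z0/1000+DIM[name][2]/1000,scale=True); print(n,"edge",q[:2]*1000,np.degrees(q[2]),q[3],round(e,2))
    X,zs=outline(name,p,z0/1000); a=proj(d,np.array([[*p[:2],z0/1000]]))[0].astype(int)
    t=cv2.resize(d["frame"][a[1]-20:a[1]+20,a[0]-20:a[0]+20,::-1],(400,400),interpolation=0); t=np.clip(t*1.5,0,255).astype(np.uint8).copy()
    for zz in zs:
        w=(proj(d,np.c_[X,np.full(len(X),zz)])-a+20.5)*10-.5; cv2.polylines(t,[np.round(w).astype(np.int32)],True,(255,0,0),1)
    T.append(t)
cv2.imwrite(f"pics/{tag}.png",np.hstack(T))
E
python3 look.py b1 large_block 514.6 -332.4 -3.7 75
```

```text
top sil [ 518.7027 -336.8259] -2.366520478943694 24.46
top sil [ 518.9268 -336.7712] -1.9336988538716555 27.18
top edge [ 517.3552 -335.7025] -3.7048492624431795 0.985550317613908 0.2
scene sil [ 516.2991 -333.3968] -13.10400975196015 26.99
scene sil [ 515.9641 -333.6427] -13.130636391340857 31.58
scene edge [ 513.3351 -332.7578] -1.717766374759624 0.9810038369549697 0.3
```

View pics/b1.png

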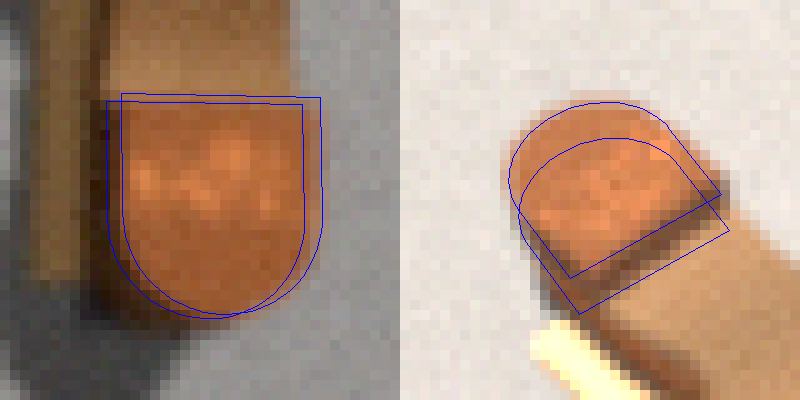

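The block sits on the seat about 2 mm towards -y and is square to it. I'll correct that later by squeezing the stack. The pose readings are noisy, so the helper will now average them.

```bash
python3 - <<'E'
s=open("go.py").read()
s=s.replace('p=s["tool_pos"]*1000;','''R=[]
for _ in range(5): manip.grab_frame("top"); q=manip.state(); R.append(np.r_[q["tool_pos"]*1000,np.degrees(2*np.arctan2(q["tool_rot"][2],q["tool_rot"][1]))])
R=np.array(R); p=R[:,:3].mean(0); psi=np.radians(R[:,3].mean()); print("sd",R.std(0).round(2));''')
open("go.py","w").write(s)
E
python3 go.py 483.2 -66 60 24.5 483.2 -66 -2 24.5
```

```text
sd [0.16 0.21 0.12 0.02]
t 11.9 pose [479.7 -64.7 142.5] 24.35 grip 1.0 F [ 0.1  1.1 -0.4]
[483.2, -66.0, 60.0, 24.5] -> [0.0176 0.0175 0.5502] -0.0004 rows 2
[483.2, -66.0, -2.0, 24.5] -> [0.0176 0.0175 0.9635] -0.0004 rows 4
```

Request:
arm_command:
  moves:
    - [1, [0.022, 0.018, 0.3], 0]
    - [1, [0.022, 0.018, 0.55], 0]
    - [1, [0.022, 0.018, 0.75], 0]
    - [1, [0.022, 0.018, 0.9], 0]
    - [1, [0.022, 0.018, 0.96], 0]
    - [1, [0.022, 0.018, 0.983], 0]
    - [1, [0.022, 0.018, 0.983], 0]
    - [1, [0.022, 0.018, 0.983], 0]

```text
time: 12.82
tool_pos: [0.4849, -0.0651, -0.0035]
tool_rot: [0.001, 0.977, 0.212, 0.001]
contact_force: [-0.4, 0.7, 0.3]
gripper_width: 0.998
grasp_force: 0.0
```

Request:
arm_command:
  moves:
    - [-1, [0, 0, 0], 0]
    - [-1, [0, 0, 0], 0]
    - [-1, [0, 0, 0], 0]
    - [-1, [0, 0, 0], 0]
    - [-1, [0, 0, 0], 0]
    - [-1, [0, 0, 0], 0]
    - [-1, [0, 0, 0], 0]

```text
time: 13.4
tool_pos: [0.4851, -0.065, -0.0028]
tool_rot: [0.001, 0.977, 0.212, 0.002]
contact_force: [-2.5, 0.6, 6.6]
gripper_width: 0.65
grasp_force: 61.9
```

Request:
arm_command:
  moves:
    - [-1, [0, 0, -0.3], 0]
    - [-1, [0, 0, -0.6], 0]
    - [-1, [0, 0, -0.95], 0]
    - [-1, [0, 0, -0.95], 0]
    - [-1, [0, 0, -0.95], 0]
    - [-1, [0, 0, -0.95], 0]

```text
time: 13.9
tool_pos: [0.4845, -0.0648, 0.1395]
tool_rot: [0.001, 0.977, 0.212, 0.002]
contact_force: [-0.3, 0.0, -0.8]
gripper_width: 0.645
grasp_force: 63.7
```

```bash
python3 go.py 528 -334.5 135 -3.7
```

```text
sd [0.44 0.12 0.82 0.  ]
t 13.9 pose [482.4 -64.2 135.9] 24.5 grip 0.645 F [-0.3  0.  -0.8]
[528.0, -334.5, 135.0, -3.7] -> [-0.4705  1.7659  0.0059] 0.0783 rows 7
```

Request:
arm_command:
  moves:
    - [-1, [-0.23, 0.883, 0], 0]
    - [-1, [-0.23, 0.883, 0], 0]
    - [-1, [-0.23, 0.883, 0], 0]
    - [-1, [-0.23, 0.883, 0], 0]
    - [-1, [-0.23, 0.883, 0], 0]

```text
time: 14.57
tool_pos: [0.5066, -0.2019, 0.1362]
tool_rot: [-0.0, 0.978, 0.21, -0.001]
contact_force: [-0.7, 0.1, 0.3]
gripper_width: 0.643
grasp_force: 63.8
```

Request:
arm_command:
  moves:
    - [-1, [-0.234, 0.883, 0], 0.0783]
    - [-1, [-0.234, 0.883, 0], 0.0783]
    - [-1, [-0.234, 0.883, 0], 0.0783]
    - [-1, [-0.234, 0.883, 0], 0.0783]
    - [-1, [-0.234, 0.883, 0], 0.0783]
    - [-1, [-0.234, 0.883, 0], 0.0783]
    - [-1, [-0.234, 0.883, 0], 0.0783]
    - [-1, [-0.234, 0.883, 0], 0.0783]

```text
time: 15.23
tool_pos: [0.5297, -0.3324, 0.1368]
tool_rot: [-0.001, 1.0, -0.031, -0.0]
contact_force: [-0.2, 0.5, -0.8]
gripper_width: 0.642
grasp_force: 63.8
```

```bash
python3 go.py 529 -334.5 100 -3.7
python3 - <<'E'
from fit import *
from plant import manip
s=manip.state()["tool_pos"]; d=manip.grab_frame("scene")
T=[]
for off in(13,15):
    q=np.array([s[0]-off/1000,s[1]+.0009,-.0646])+[-.002,.0015,0]; z=s[2]+.004
    X,_=outline("large_top",q,z); a=proj(d,np.array([[*q[:2],z]]))[0].astype(int)
    t=cv2.resize(d["frame"][a[1]-20:a[1]+20,a[0]-20:a[0]+20,::-1],(400,400),interpolation=0); t=np.clip(t*1.8,0,255).astype(np.uint8).copy()
    for zz in(z,z+.008):
        w=(proj(d,np.c_[X,np.full(len(X),zz)])-a+20.5)*10-.5; cv2.polylines(t,[np.round(w).astype(np.int32)],True,(255,0,0),1)
    T.append(t)
cv2.imwrite("pics/h3.png",np.hstack(T))
E
```

```text
sd [0.06 0.39 0.18 0.03]
t 15.23 pose [ 530.  -333.2  137.4] -3.58 grip 0.642 F [-0.2  0.5 -0.8]
[529.0, -334.5, 100.0, -3.7] -> [-0.0058  0.0093  0.2492] 0.0003 rows 1
```

View pics/h3.png

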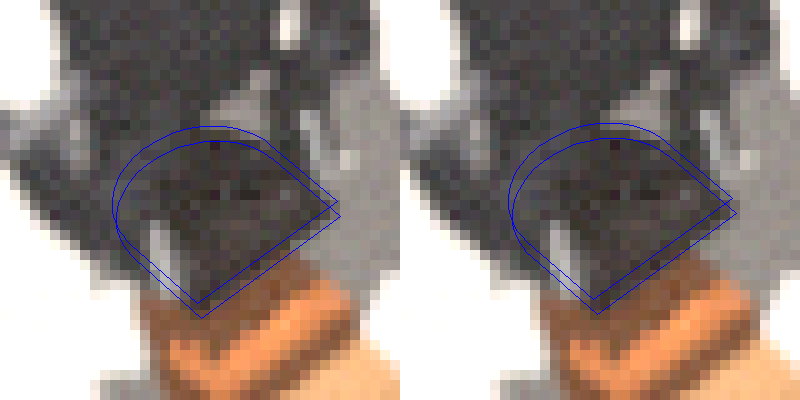

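Request:
arm_command:
  moves:
    - [-1, [-0.006, 0.008, 0.15], 0]
    - [-1, [-0.006, 0.008, 0.24], 0]
    - [-1, [-0.006, 0.008, 0.255], 0]
    - [-1, [-0.006, 0.008, 0.265], 0]
    - [-1, [-0.006, 0.008, 0.27], 0]
    - [-1, [-0.006, 0.008, 0.275], 0]
    - [-1, [-0.006, 0.008, 0.28], 0]
    - [-1, [-0.006, 0.008, 0.285], 0]
    - [-1, [-0.006, 0.008, 0.29], 0]
    - [-1, [-0.006, 0.008, 0.29], 0]

```text
time: 16.37
tool_pos: [0.529, -0.3356, 0.0941]
tool_rot: [0.0, 0.999, -0.032, 0.0]
contact_force: [-0.3, 0.4, 0.0]
gripper_width: 0.642
grasp_force: 63.8
```

Request:
arm_command:
  moves:
    - [-1, [0, -0.007, 0.007], 0]
    - [-1, [0, -0.007, 0.014], 0]
    - [-1, [0, -0.007, 0.018], 0]
    - [-1, [0, -0.007, 0.018], 0]

```text
time: 16.7
tool_pos: [0.5292, -0.3345, 0.0923]
tool_rot: [-0.0, 0.999, -0.032, 0.0]
contact_force: [-2.7, 1.3, 4.3]
gripper_width: 0.645
grasp_force: 64.5
```

Request:
arm_command:
  moves:
    - [-1, [0, 0, 0.004], 0]
    - [1, [0, 0, 0], 0]
    - [1, [0, 0, 0], 0]
    - [1, [0, 0, 0], 0]
    - [1, [0, 0, 0], 0]
    - [1, [0, 0, 0], 0]
    - [1, [0, 0, 0.04], 0]
    - [1, [0, 0, 0.07], 0]
    - [1, [0, 0, 0.07], 0]
    - [1, [0, 0, 0.07], 0]

```text
time: 17.53
tool_pos: [0.5285, -0.3341, 0.0796]
tool_rot: [-0.001, 0.999, -0.032, -0.001]
contact_force: [-0.2, 0.1, 0.3]
gripper_width: 1.001
grasp_force: 0.0
```

Request:
arm_command:
  moves:
    - [-1, [0, 0, 0], 0]
    - [-1, [0, 0, 0], 0]
    - [-1, [0, 0, 0], 0]
    - [-1, [0, 0, 0], 0]
    - [-1, [0, 0, 0], 0]
    - [-1, [0, 0, 0], 0]

```text
time: 18.03
tool_pos: [0.5294, -0.3348, 0.0813]
tool_rot: [0.0, 0.999, -0.032, 0.001]
contact_force: [1.4, -0.7, 2.5]
gripper_width: 0.667
grasp_force: 67.0
```

Request:
arm_command:
  moves:
    - [-1, [-0.002, -0.006, -0.003], 0]
    - [-1, [-0.004, -0.013, -0.003], 0]
    - [-1, [-0.004, -0.013, -0.003], 0]
    - [-1, [-0.004, -0.013, -0.003], 0]

```text
time: 18.37
tool_pos: [0.5286, -0.3326, 0.0813]
tool_rot: [0.0, 0.999, -0.032, 0.0]
contact_force: [-0.6, -1.1, 1.8]
gripper_width: 0.666
grasp_force: 66.9
```

Request:
arm_command:
  moves:
    - [-1, [0, 0, 0.006], 0]
    - [1, [0, 0, 0], 0]
    - [1, [0, 0, 0], 0]
    - [1, [0, 0, 0], 0]
    - [1, [0, 0, 0], 0]
    - [1, [0, 0, 0], 0]
    - [1, [0, 0, -0.2], 0]
    - [1, [0, 0, -0.45], 0]
    - [1, [0, 0, -0.45], 0]

```text
time: 19.12
tool_pos: [0.532, -0.3352, 0.157]
tool_rot: [0.004, 0.999, -0.032, 0.005]
contact_force: [1.8, -0.9, 1.8]
gripper_width: 0.995
grasp_force: 0.0
```

```bash
python3 go.py 457 70.5 145 -35
```

```text
sd [1.25 0.99 2.67 0.  ]
t 19.12 pose [ 529.1 -333.   149.9] -3.69 grip 0.995 F [ 1.8 -0.9  1.8]
[457.0, 70.5, 145.0, -35.0] -> [-0.6529 -2.6533  0.0329] 0.087 rows 10
```

Now I'll move towards the small block and look at the large stack on the way.

Request:
arm_command:
  moves:
    - [1, [-0.21, -0.9, 0], 0]
    - [1, [-0.21, -0.9, 0], 0]
    - [1, [-0.21, -0.9, 0], 0]
    - [1, [-0.21, -0.9, 0], 0]
    - [1, [-0.21, -0.9, 0], 0]

```text
time: 19.78
tool_pos: [0.5044, -0.1925, 0.1466]
tool_rot: [-0.001, 1.0, -0.03, -0.002]
contact_force: [0.8, 0.1, -0.6]
gripper_width: 1.002
grasp_force: 0.0
```

Request:
arm_command:
  moves:
    - [1, [-0.21, -0.9, 0], 0]
    - [1, [-0.21, -0.9, 0], 0]
    - [1, [-0.21, -0.9, 0], 0]
    - [1, [-0.21, -0.9, 0], 0]
    - [1, [-0.21, -0.9, 0], 0]

```text
time: 20.2
tool_pos: [0.4825, -0.0572, 0.1477]
tool_rot: [-0.0, 1.0, -0.031, -0.001]
contact_force: [-0.9, -1.4, -0.1]
gripper_width: 0.997
grasp_force: 0.0
```

```bash
python3 look.py b2 large_top 514.6 -332.4 -3.7 95; python3 go.py 457 70.5 100 -35
```

```text
top sil [ 513.361  -332.0272] -3.297929363019478 35.84
top sil [ 513.4362 -330.5759] -4.067105016643402 52.43
top edge [ 515.7236 -334.1464] -4.423879777436025 0.9748283026789326 0.29
scene sil [ 511.7454 -330.7081] -3.556336954871213 7.93
scene sil [ 511.7745 -330.8749] -4.565347165201779 9.25
scene edge [ 515.1048 -332.2316] -7.624799069280183 1.0632474590224013 0.4
sd [0.04 0.11 0.06 0.03]
t 20.3 pose [483.4 -60.4 148.5] -3.78 grip 0.997 F [ 0.8 -0.9 -0.3]
[457.0, 70.5, 100.0, -35.0] -> [-0.2329 -0.8591  0.3233] 0.0867 rows 5
```

View pics/b2.png

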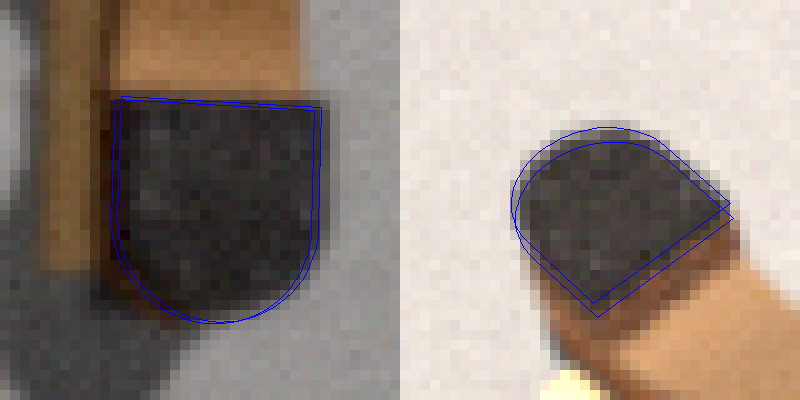

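Request:
arm_command:
  moves:
    - [1, [-0.233, -0.859, 0.3], 0.0867]
    - [1, [-0.233, -0.859, 0.3], 0.0867]
    - [1, [-0.233, -0.859, 0.3], 0.0867]
    - [1, [-0.233, -0.859, 0.3], 0.0867]
    - [1, [-0.233, -0.859, 0.3], 0.0867]
    - [1, [-0.233, -0.859, 0.3], 0.0867]
    - [1, [-0.233, -0.859, 0.3], 0.0867]

```text
time: 21.13
tool_pos: [0.4569, 0.0714, 0.1038]
tool_rot: [0.0, 0.954, -0.299, 0.0]
contact_force: [-0.2, 0.3, -0.4]
gripper_width: 1.005
grasp_force: 0.0
```

```bash
python3 go.py 457 70.5 2.5 -35.3
```

```text
sd [0.08 0.07 0.06 0.04]
t 21.13 pose [457.1  70.9 104.2] -34.91 grip 1.005 F [-0.2  0.3 -0.4]
[457.0, 70.5, 2.5, -35.3] -> [0.0009 0.003  0.6779] 0.0011 rows 3
```

Request:
arm_command:
  moves:
    - [1, [0.001, 0.003, 0.25], 0.001]
    - [1, [0.001, 0.003, 0.45], 0.001]
    - [1, [0.001, 0.003, 0.6], 0.001]
    - [1, [0.001, 0.003, 0.66], 0.001]
    - [1, [0.001, 0.003, 0.678], 0.001]
    - [1, [0.001, 0.003, 0.678], 0.001]
    - [1, [0.001, 0.003, 0.678], 0.001]
    - [1, [0.001, 0.003, 0.678], 0.001]
    - [-1, [0.001, 0.003, 0.678], 0.001]
    - [-1, [0.001, 0.003, 0.678], 0.001]
    - [-1, [0.001, 0.003, 0.678], 0.001]
    - [-1, [0.001, 0.003, 0.678], 0.001]
    - [-1, [0.001, 0.003, 0.678], 0.001]
    - [-1, [0.001, 0.003, 0.678], 0.001]
    - [-1, [0.001, 0.003, 0.678], 0.001]
    - [-1, [0.001, 0.003, 0.678], 0.001]

```text
time: 22.72
tool_pos: [0.4573, 0.0713, 0.0029]
tool_rot: [-0.0, 0.953, -0.303, 0.001]
contact_force: [-0.7, -0.2, 6.3]
gripper_width: 0.448
grasp_force: 60.7
```

```bash
python3 go.py
```

```text
sd [0.01 0.01 0.01 0.  ]
t 22.72 pose [457.3  71.3   2.9] -35.26 grip 0.448 F [-0.7 -0.2  6.3]
```

Request:
arm_command:
  moves:
    - [-1, [0, 0, -0.3], 0]
    - [-1, [0, 0, -0.6], 0]
    - [-1, [0, 0, -0.8], 0]
    - [-1, [0, 0, -0.8], 0]
    - [-1, [0, 0, -0.8], 0]
    - [-1, [0, 0, -0.8], 0]

```text
time: 23.47
tool_pos: [0.4557, 0.0713, 0.1211]
tool_rot: [0.0, 0.953, -0.303, -0.001]
contact_force: [-0.0, 0.2, -1.2]
gripper_width: 0.445
grasp_force: 60.5
```

```bash
python3 go.py 537.2 346.5 120 -7.9
```

```text
sd [0.15 0.01 0.21 0.  ]
t 23.47 pose [454.9  71.3 119.8] -35.27 grip 0.445 F [-0.   0.2 -1.2]
[537.2, 346.5, 120.0, -7.9] -> [-6.1110e-01 -1.8147e+00 -1.4000e-03] -0.076 rows 7
```

Request:
arm_command:
  moves:
    - [-1, [-0.306, -0.907, 0], 0]
    - [-1, [-0.306, -0.907, 0], 0]
    - [-1, [-0.306, -0.907, 0], 0]
    - [-1, [-0.306, -0.907, 0], 0]
    - [-1, [-0.306, -0.907, 0], 0]

```text
time: 24.13
tool_pos: [0.4976, 0.2121, 0.1211]
tool_rot: [-0.0, 0.954, -0.301, -0.001]
contact_force: [-0.8, -0.5, 0.0]
gripper_width: 0.449
grasp_force: 60.6
```

Request:
arm_command:
  moves:
    - [-1, [-0.306, -0.907, 0], -0.076]
    - [-1, [-0.306, -0.907, 0], -0.076]
    - [-1, [-0.306, -0.907, 0], -0.076]
    - [-1, [-0.306, -0.907, 0], -0.076]
    - [-1, [-0.306, -0.907, 0], -0.076]
    - [-1, [-0.306, -0.907, 0], -0.076]
    - [-1, [-0.306, -0.907, 0], -0.076]
    - [-1, [-0.306, -0.907, 0], -0.076]

```text
time: 24.8
tool_pos: [0.538, 0.345, 0.1213]
tool_rot: [0.001, 0.998, -0.07, -0.001]
contact_force: [-0.7, -0.1, -0.1]
gripper_width: 0.443
grasp_force: 60.6
```

```bash
python3 go.py 537.2 346.5 68 -7.9
```

```text
sd [0.12 0.26 0.2  0.02]
t 24.8 pose [538.4 345.4 121.9] -8.0 grip 0.443 F [-0.7 -0.1 -0.1]
[537.2, 346.5, 68.0, -7.9] -> [-0.0086 -0.0062  0.3594] -0.0003 rows 2
```

Request:
arm_command:
  moves:
    - [-1, [-0.008, -0.006, 0.18], 0]
    - [-1, [-0.008, -0.006, 0.3], 0]
    - [-1, [-0.008, -0.006, 0.345], 0]
    - [-1, [-0.008, -0.006, 0.36], 0]
    - [-1, [-0.008, -0.006, 0.36], 0]
    - [-1, [-0.008, -0.006, 0.36], 0]

```text
time: 25.55
tool_pos: [0.5382, 0.3478, 0.0692]
tool_rot: [-0.0, 0.998, -0.069, 0.001]
contact_force: [0.7, -0.3, -0.1]
gripper_width: 0.443
grasp_force: 60.6
```

```bash
python3 go.py 537.2 346.5 63 -7.9
```

```text
sd [0.15 0.06 0.22 0.  ]
t 25.55 pose [538.3 348.   69.5] -7.91 grip 0.443 F [ 0.7 -0.3 -0.1]
[537.2, 346.5, 63.0, -7.9] -> [-0.0058  0.0107  0.043 ] -0.0 rows 1
```

Request:
arm_command:
  moves:
    - [-1, [-0.006, 0.01, 0.012], 0]
    - [-1, [-0.006, 0.01, 0.02], 0]
    - [-1, [-0.006, 0.01, 0.027], 0]
    - [-1, [-0.006, 0.01, 0.034], 0]
    - [-1, [-0.006, 0.01, 0.034], 0]

```text
time: 26.22
tool_pos: [0.5364, 0.3462, 0.0649]
tool_rot: [0.0, 0.998, -0.069, -0.0]
contact_force: [-4.7, -3.8, 9.5]
gripper_width: 0.442
grasp_force: 61.7
```

```bash
python3 go.py 537.2 346.5 63 -7.9
```

```text
sd [0.   0.01 0.01 0.  ]
t 26.22 pose [536.4 346.2  64.9] -7.89 grip 0.442 F [-4.7 -3.8  9.5]
[537.2, 346.5, 63.0, -7.9] -> [ 0.0047 -0.0027  0.0128] 0.0 rows 1
```

Request:
arm_command:
  moves:
    - [-1, [0.005, -0.002, 0.003], 0]
    - [1, [0.005, -0.002, 0], 0]
    - [1, [0.005, -0.002, 0], 0]
    - [1, [0.005, -0.002, 0], 0]
    - [1, [0.005, -0.002, 0], 0]
    - [1, [0.005, -0.002, 0], 0]
    - [1, [0.005, -0.002, -0.2], 0]
    - [1, [0.005, -0.002, -0.5], 0]
    - [1, [0.005, -0.002, -0.5], 0]
    - [1, [0.005, -0.002, -0.5], 0]

```text
time: 27.3
tool_pos: [0.5396, 0.3477, 0.1426]
tool_rot: [-0.002, 0.998, -0.069, 0.004]
contact_force: [0.6, -0.5, 0.9]
gripper_width: 0.999
grasp_force: 0.0
```

```bash
python3 go.py 677.7 73.7 120 0
```

```text
sd [0.81 0.4  1.53 0.  ]
t 27.3 pose [536.7 346.2 137.1] -7.9 grip 0.999 F [ 0.6 -0.5  0.9]
[677.7, 73.7, 120.0, 0.0] -> [1.1809 1.6701 0.1138] -0.022 rows 8
```

Request:
arm_command:
  moves:
    - [1, [0.59, 0.835, 0.05], 0]
    - [1, [0.59, 0.835, 0.05], 0]
    - [1, [0.59, 0.835, 0.05], 0]
    - [1, [0.59, 0.835, 0.05], 0]
    - [1, [0.59, 0.835, 0.05], 0]

```text
time: 27.97
tool_pos: [0.6087, 0.2052, 0.1283]
tool_rot: [0.001, 0.997, -0.072, -0.001]
contact_force: [-0.1, -0.4, 0.3]
gripper_width: 1.003
grasp_force: 0.0
```

Request:
arm_command:
  moves:
    - [1, [0.59, 0.835, 0.07], -0.022]
    - [1, [0.59, 0.835, 0.07], -0.022]
    - [1, [0.59, 0.835, 0.07], -0.022]
    - [1, [0.59, 0.835, 0.07], -0.022]
    - [1, [0.59, 0.835, 0.07], -0.022]
    - [1, [0.59, 0.835, 0.07], -0.022]
    - [1, [0.59, 0.835, 0.07], -0.022]
    - [1, [0.59, 0.835, 0.07], -0.022]

```text
time: 28.63
tool_pos: [0.6771, 0.0754, 0.1192]
tool_rot: [-0.0, 1.0, 0.001, -0.001]
contact_force: [-0.8, -0.2, -1.0]
gripper_width: 1.001
grasp_force: 0.0
```

```bash
python3 look.py b3 small_block 527.5 347.4 -7.9 62; python3 go.py 677.7 73.7 -1 0
```

```text
top sil [531.2785 343.3798] 0.5177390922474607 14.41
top sil [531.0947 343.2335] -0.7957338379969532 15.75
top edge [531.1029 345.9137] -5.05115606959763 0.9738852347403445 0.14
scene sil [518.6913 351.311 ] -21.96627718998214 35.3
scene sil [518.3193 351.2534] -22.483437898260835 47.38
scene edge [523.2516 350.2812] -8.435716548115936 0.9966710933651532 0.64
sd [0.14 0.3  0.07 0.02]
t 28.73 pose [677.7  74.9 120. ] 0.09 grip 0.999 F [0.1 0.3 0.4]
[677.7, 73.7, -1.0, 0.0] -> [2.000e-04 8.200e-03 8.065e-01] 0.0003 rows 3
```

View pics/b3.png

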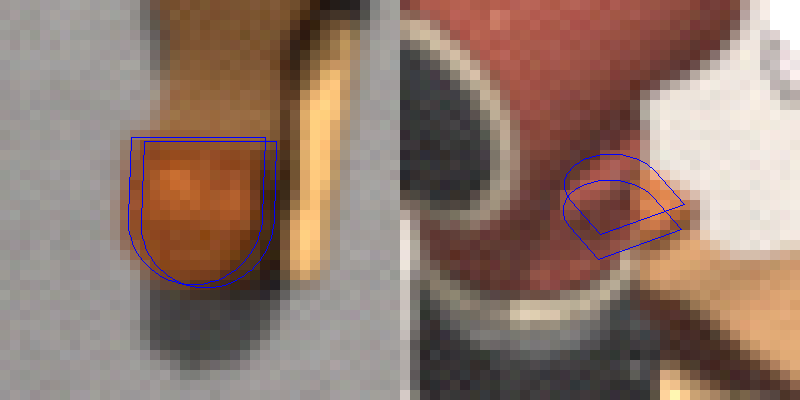

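Request:
arm_command:
  moves:
    - [1, [0, 0.008, 0.25], 0]
    - [1, [0, 0.008, 0.5], 0]
    - [1, [0, 0.008, 0.7], 0]
    - [1, [0, 0.008, 0.77], 0]
    - [1, [0, 0.008, 0.803], 0]
    - [1, [0, 0.008, 0.803], 0]
    - [1, [0, 0.008, 0.803], 0]
    - [1, [0, 0.008, 0.803], 0]
    - [1, [0, 0.008, 0.803], 0]

```text
time: 29.73
tool_pos: [0.6799, 0.0728, 0.0022]
tool_rot: [-0.0, 1.0, 0.0, 0.002]
contact_force: [0.4, 0.4, 0.1]
gripper_width: 0.998
grasp_force: 0.0
```

```bash
python3 go.py 677.7 73.7 -1 0
```

```text
sd [0.45 0.01 0.61 0.  ]
t 29.73 pose [678.9  72.7   0.9] 0.02 grip 0.998 F [0.4 0.4 0.1]
[677.7, 73.7, -1.0, 0.0] -> [-0.0079 -0.0064  0.0125] 0.0 rows 1
```

Request:
arm_command:
  moves:
    - [1, [-0.005, -0.006, 0.008], 0]
    - [1, [-0.005, -0.006, 0.008], 0]
    - [-1, [-0.005, -0.006, 0.008], 0]
    - [-1, [-0.005, -0.006, 0.008], 0]
    - [-1, [-0.005, -0.006, 0.008], 0]
    - [-1, [-0.005, -0.006, 0.008], 0]
    - [-1, [-0.005, -0.006, 0.008], 0]
    - [-1, [-0.005, -0.006, 0.008], 0]
    - [-1, [-0.005, -0.006, 0.008], 0]
    - [-1, [-0.005, -0.006, 0.008], 0]

```text
time: 30.82
tool_pos: [0.6777, 0.0736, -0.0013]
tool_rot: [0.0, 1.0, 0.0, 0.001]
contact_force: [-0.2, -0.1, 2.7]
gripper_width: 0.439
grasp_force: 60.3
```

```bash
python3 go.py
```

```text
sd [0.02 0.   0.02 0.  ]
t 30.82 pose [677.7  73.6  -1.3] 0.02 grip 0.439 F [-0.2 -0.1  2.7]
```

Request:
arm_command:
  moves:
    - [-1, [0, 0, -0.3], 0]
    - [-1, [0, 0, -0.6], 0]
    - [-1, [0, 0, -0.88], 0]
    - [-1, [0, 0, -0.88], 0]
    - [-1, [0, 0, -0.88], 0]
    - [-1, [0, 0, -0.88], 0]
    - [-1, [0, 0, -0.88], 0]

```text
time: 31.65
tool_pos: [0.6754, 0.0736, 0.1271]
tool_rot: [-0.0, 1.0, 0.0, -0.002]
contact_force: [-0.2, 0.5, -0.5]
gripper_width: 0.444
grasp_force: 60.2
```

```bash
python3 go.py 536.8 346.2 130 -7.9
```

```text
sd [0.39 0.01 0.59 0.  ]
t 31.65 pose [675.6  73.6 127.2] 0.02 grip 0.444 F [-0.2  0.5 -0.5]
[536.8, 346.2, 130.0, -7.9] -> [-0.925  -1.8175 -0.0186] 0.022 rows 8
```

Request:
arm_command:
  moves:
    - [-1, [-0.46, -0.91, 0], 0]
    - [-1, [-0.46, -0.91, 0], 0]
    - [-1, [-0.46, -0.91, 0], 0]
    - [-1, [-0.46, -0.91, 0], 0]
    - [-1, [-0.46, -0.91, 0], 0]

```text
time: 32.32
tool_pos: [0.6053, 0.2145, 0.1294]
tool_rot: [-0.001, 1.0, 0.003, -0.001]
contact_force: [0.3, -0.1, 0.8]
gripper_width: 0.439
grasp_force: 60.2
```

Request:
arm_command:
  moves:
    - [-1, [-0.465, -0.908, 0], 0.022]
    - [-1, [-0.465, -0.908, 0], 0.022]
    - [-1, [-0.465, -0.908, 0], 0.022]
    - [-1, [-0.465, -0.908, 0], 0.022]
    - [-1, [-0.465, -0.908, 0], 0.022]
    - [-1, [-0.465, -0.908, 0], 0.022]
    - [-1, [-0.465, -0.908, 0], 0.022]
    - [-1, [-0.465, -0.908, 0], 0.022]

```text
time: 32.98
tool_pos: [0.5391, 0.345, 0.1299]
tool_rot: [0.0, 0.998, -0.07, -0.0]
contact_force: [0.2, -0.2, -0.1]
gripper_width: 0.44
grasp_force: 60.3
```

```bash
python3 go.py 536.8 346.2 79 -7.9
```

```text
sd [0.09 0.18 0.08 0.01]
t 32.98 pose [539.1 345.2 130.1] -8.0 grip 0.44 F [ 0.2 -0.2 -0.1]
[536.8, 346.2, 79.0, -7.9] -> [-0.016  -0.0047  0.3408] -0.0003 rows 2
```

Request:
arm_command:
  moves:
    - [-1, [-0.013, 0, 0.18], 0]
    - [-1, [-0.013, 0, 0.28], 0]
    - [-1, [-0.013, 0, 0.325], 0]
    - [-1, [-0.013, 0, 0.34], 0]
    - [-1, [-0.013, 0, 0.34], 0]
    - [-1, [-0.013, 0, 0.34], 0]

```text
time: 33.73
tool_pos: [0.5369, 0.3467, 0.0798]
tool_rot: [-0.0, 0.998, -0.069, 0.0]
contact_force: [0.8, 0.0, 0.1]
gripper_width: 0.439
grasp_force: 60.2
```

```bash
python3 go.py 536.8 346.2 74 -7.9
```

```text
sd [0.1  0.03 0.12 0.  ]
t 33.73 pose [537.2 346.9  80.4] -7.9 grip 0.439 F [0.8 0.  0.1]
[536.8, 346.2, 74.0, -7.9] -> [-0.0018  0.005   0.0426] -0.0 rows 1
```

Request:
arm_command:
  moves:
    - [-1, [-0.002, 0.005, 0.014], 0]
    - [-1, [-0.002, 0.005, 0.022], 0]
    - [-1, [-0.002, 0.005, 0.03], 0]
    - [-1, [-0.002, 0.005, 0.038], 0]
    - [-1, [-0.002, 0.005, 0.038], 0]
    - [-1, [-0.002, 0.005, 0.038], 0]

```text
time: 34.48
tool_pos: [0.5362, 0.346, 0.0747]
tool_rot: [0.0, 0.998, -0.069, 0.0]
contact_force: [-2.5, -1.2, 5.9]
gripper_width: 0.442
grasp_force: 60.9
```

```bash
python3 go.py 536.8 346.2 74 -7.9
```

```text
sd [0.01 0.02 0.01 0.  ]
t 34.48 pose [536.2 345.9  74.7] -7.9 grip 0.442 F [-2.5 -1.2  5.9]
[536.8, 346.2, 74.0, -7.9] -> [ 0.0037 -0.0023  0.0046] 0.0 rows 1
```

Request:
arm_command:
  moves:
    - [1, [0.003, 0, 0], 0]
    - [1, [0.003, 0, 0], 0]
    - [1, [0.003, 0, 0], 0]
    - [1, [0.003, 0, 0], 0]
    - [1, [0.003, 0, 0], 0]
    - [1, [0.003, 0, 0.025], 0]
    - [1, [0.003, 0, 0.045], 0]
    - [1, [0.003, 0, 0.045], 0]
    - [1, [0.003, 0, 0.045], 0]
    - [-1, [0.003, 0, 0.045], 0]
    - [-1, [0.003, 0, 0.045], 0]
    - [-1, [0.003, 0, 0.045], 0]
    - [-1, [0.003, 0, 0.045], 0]
    - [-1, [0.003, 0, 0.045], 0]
    - [-1, [0.003, 0, 0.045], 0]
    - [-1, [0.003, 0, 0.045], 0]
    - [-1, [0.003, 0, 0.045], 0]

```text
time: 36.15
tool_pos: [0.5369, 0.346, 0.0673]
tool_rot: [-0.0, 0.998, -0.069, 0.0]
contact_force: [1.5, -0.3, 3.5]
gripper_width: 0.45
grasp_force: 62.0
```

```bash
python3 go.py
```

```text
sd [0.01 0.02 0.02 0.  ]
t 36.15 pose [536.9 346.   67.3] -7.9 grip 0.45 F [ 1.5 -0.3  3.5]
```

Request:
arm_command:
  moves:
    - [1, [0, 0, 0], 0]
    - [1, [0, 0, 0], 0]
    - [1, [0, 0, 0], 0]
    - [1, [0, 0, 0], 0]
    - [1, [0, 0, 0], 0]
    - [1, [0, 0, -0.2], 0]
    - [1, [0, 0, -0.5], 0]
    - [1, [0, 0, -0.6], 0]
    - [1, [-0.3, 0.5, -0.6], 0]
    - [1, [-0.6, 0.95, -0.6], 0]
    - [1, [-0.6, 0.95, -0.6], 0]
    - [1, [-0.6, 0.95, -0.6], 0]
    - [1, [-0.6, 0.95, -0.6], 0]

```text
time: 37.48
tool_pos: [0.4219, 0.2131, 0.1536]
tool_rot: [0.002, 0.998, -0.07, -0.003]
contact_force: [-0.8, -0.5, -1.3]
gripper_width: 0.997
grasp_force: 0.0
```

Request:
arm_command:
  moves:
    - [1, [0, 0.95, 0], 0]
    - [1, [0, 0.95, 0], 0]
    - [1, [0, 0.95, 0], 0]
    - [1, [0, 0.95, 0], 0]
    - [1, [0, 0.95, 0], 0]

```text
time: 37.9
tool_pos: [0.4079, 0.0732, 0.1569]
tool_rot: [0.0, 0.997, -0.071, 0.0]
contact_force: [-0.3, 0.0, 0.5]
gripper_width: 1.001
grasp_force: 0.0
```

```bash
python3 look.py b4 small_top 527.5 347.4 -7.9 76; python3 look.py b5 large_top 514.6 -332.4 -3.7 95
```

```text
top sil [526.4056 338.662 ] -6.274040245545037 18.58
top sil [527.2241 339.248 ] -1.0498087562518823 20.06
top edge [527.0355 339.7659] -2.5048600689932754 1.114606729301293 0.53
scene sil [526.0354 348.0207] -4.061822630732626 4.76
scene sil [526.0001 348.0586] -4.1462885180070534 6.51
scene edge [531.9746 343.9823] -6.835279688913362 1.2000212015887428 0.38
top sil [ 513.1605 -331.6646] -3.8194914782202054 39.05
top sil [ 513.1011 -328.7597] -4.018630499874043 49.23
top edge [ 515.6728 -334.2115] -4.288635049928473 0.9737287727246521 0.25
scene sil [ 511.6884 -330.8603] -3.949015910999763 8.44
scene sil [ 512.4519 -330.8551] -4.8863050664661545 10.46
scene edge [ 515.0133 -332.1211] -7.120424190668724 1.0597015386145052 0.38
```

View pics/b4.png

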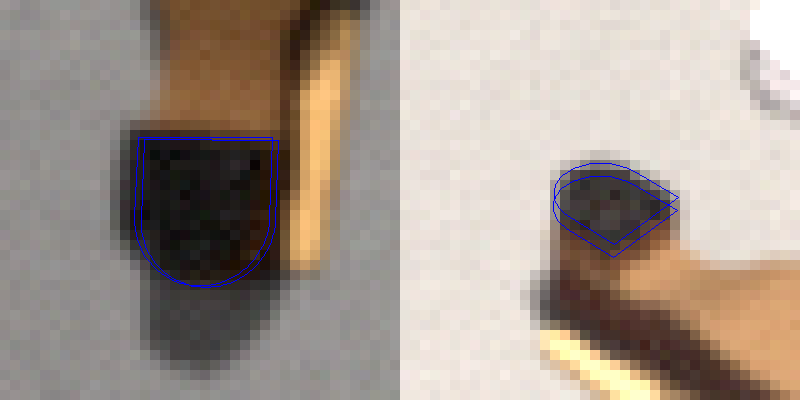

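Run:
```python
from edge import *
d=dict(np.load("top_b4.npz")); s=dict(np.load("scene_b4.npz")); T=[]
for p0 in((.5297,.3455,-.138),(.5305,.3475,-.138)):
    for z in(.083,):
        print("top",[ (q[:2]*1000,np.degrees(q[2]),e) for q,e,_ in [edgefit(d,"small_top",p0,z,o=o) for o in((1.,2.),(1.5,2.5))]])
# overlay of ideal pose = seat pose per camera: seat (white), block top (green), top piece upper (blue)
for c,p in((d,(.5297,.34505,-.138)),(s,(.5252,.3497,-.138))):
    a=proj(c,np.array([[*p[:2],.07]]))[0].astype(int)
    t=cv2.resize(c["frame"][a[1]-20:a[1]+20,a[0]-20:a[0]+20,::-1],(400,400),interpolation=0); t=np.clip(t*2.2,0,255).astype(np.uint8).copy()
    X,_=outline("small_top",p,0)
    for z,col in((.062,(255,255,255)),(.076,(0,255,0)),(.083,(255,0,0))):
        w=(proj(c,np.c_[X,np.full(len(X),z)])-a+20.5)*10-.5; cv2.polylines(t,[np.round(w).astype(np.int32)],True,col,1)
    T.append(t)
cv2.imwrite("pics/o4.png",np.hstack(T))
```

```text
top [(array([528.545 , 343.4813]), np.float64(-3.524484166762796), np.float64(0.18435764961959264)), (array([528.7637, 344.1263]), np.float64(-3.5380372845887686), np.float64(0.26029462474442666))]
top [(array([528.5456, 343.484 ]), np.float64(-3.522742884295192), np.float64(0.18433606107794612)), (array([528.7637, 344.1263]), np.float64(-3.538191922340364), np.float64(0.26029078484272666))]
```

View pics/o4.png

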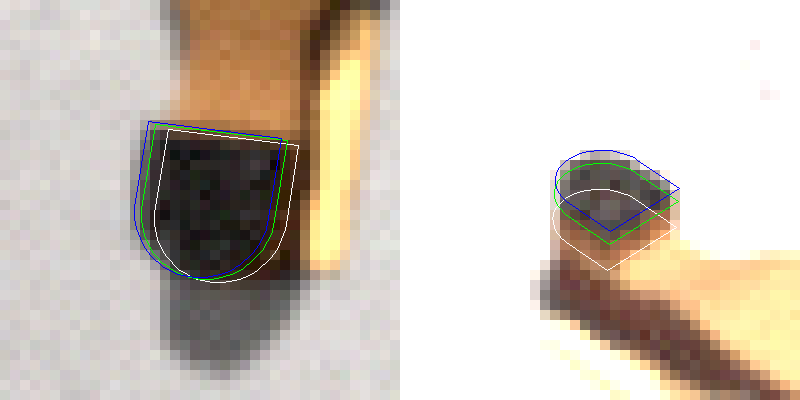

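Both stacks sit flush to within about 1–2 mm and lie flat, judging by contact heights and outlines. The hammer, tin and brush were never approached. Handing in.

```bash
python3 -c "
from plant import manip
print(manip.job_done())"
```

```text
the job is handed in; nothing more can be done
None
```

I've handed the job in: both heels are built up, block then rubber top piece, rounded end to the back. Each stack is flush to within about 2 mm as measured from the camera images, though the small top piece's angle read about 4° off there despite being squeezed square in the gripper. It took about 38 s of robot time.

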